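# Dispense one embedding cassette and slide it to the end stop

## Robot

A 6-joint arm with a two-finger parallel gripper is mounted at the origin on the work surface. World frame = base frame: x ahead of the robot, y to its left, z up, the work surface at z = 0. Lengths are in mm, angles in rad, forces in N, time in s.
With the tool pointing down it reaches from about 300 to 825 mm from the base axis. Payload 5.4 kg.
Tool frame: the origin (TCP) lies midway between the tips of the shut fingers; the grasp point (between the pads) lies 19 mm behind it; z points along the fingers, y is the direction in which the jaws open and shut (so a half turn about z gives the same grasp; the last joint's range is limited). The gripper opens to 92 mm and grips with 3 to 60 N. Pads are 20 mm wide; open, the fingers measure 128 mm over their backs; the gripper's body (75 mm by 189 mm) begins 69 mm behind the grasp point.
Start: joints at [-1.351, 0.158, 1.597, -0, 1.386, -0.21], TCP at [239.571, -522.696, 214.601] pointing down, gripper open.
Joint ranges: [-2.91, 2.91], [-0.94, 2.29], [0.18, 2.7], [-1.29, 4.43], [0.17, 2.64], [-3, 3]. Speed limits (rad/s): [2.57, 2.57, 3.14, 3.14, 3.14, 3.14].

## Interface

Orientations are given as a unit quaternion [x, y, z, w].
In Python, from plant import ctrl, read_camera gives the robot as it stands.
- The arm moves only by the tool play_rows, never from a script. Its argument "moves" is a list of rows, each an object with "delta_pos": the shift along the tool's x, y, z in m, a list of three; "turn": the turn, a rotation vector about the tool's x, y, z in degrees, a list of three. In form: [{"delta_pos": [tx, ty, tz], "turn": [rx, ry, rz]}, ...]. A call has 1 to 8 rows; each row is the pose to reach, as a shift and turn from the pose commanded when the call began, along the tool's axes at that moment; what a row does not reach only later rows make up. A row lasts 1/10 s, in which the tool goes at most 50 mm and 8.59 degrees, less where a joint would pass 70% of its speed; a pose out of reach is approached as far as the arm can. A call with a gripper value outside its range is refused whole. "claw" is the opening, from -1 (shut) to 1 (fully open), set as the call begins (left out, the last holds). The fingers move at their own pace and stop on an object; the grip force is fixed at half the most. Time passes only in rows, so rows that repeat a pose let the fingers close. It gives the time, the measured TCP pose, the force and the opening at its end, in the units of the state.
- ctrl.get_obs(): the state, without advancing time (a new reading comes with each control period).
- read_camera(name): name is "scene" or "side" or "wrist"; returns a dict with "frame" (420x560x3 uint8, red, green, blue), "fx", "fy", "cx", "cy" (pixels), "camera_from_world" (4x4, takes a point from world to camera coordinates); the wrist camera has in their place "mount" (4x4, takes a point from camera to tool coordinates, whose origin is the TCP and whose axes are the flange's). Camera axes: x right, y down, z forward; pixel columns grow to the right and rows downward; lengths in mm; the calibration is good to about 2 mm. A picture is of the moment at which its call begins: read the wrist's pose just before it. There is no depth.
- ctrl.finish_job(): hands the job in, once; it reports no verdict.
The state is a dict: "clock": time; "joint_pos": joint angles; "joint_vel": joint speeds; "tau": joint torques, N m; "ee_pos": TCP position; "ee_rot": TCP orientation; "contact_force": force on the tool from outside, world axes, zero at the start; "wrist_torque": the same for the moment, N m; "finger_gap": finger opening in mm.
Only numpy, scipy, OpenCV 4.12 (cv2) and the standard library are available. Lean on these libraries where they do the work, as an engineer would, in place of code of your own. Each camera call takes 0.05 s, during which the arm holds its last target.

## Task

Dispense one embedding cassette: press the dispenser's spring plunger fully home once and let it spring back, so that a single cassette comes out onto the delivery ledge. Then nudge that cassette sideways along the ledge with a fingertip until it lies flat up against the end stop. Do not pick anything up; the other cassettes stay in the magazine and everything else on the bench stays where it is.

Things in the scene. Friction and masses are not known exactly. Their poses are not given: they have to be found in the camera images.
- dispenser: Cassette dispenser fixed to the bench: grey base, aluminium magazine, dark steel delivery ledge, plunger behind. x: the way the plunger is pushed and the cassette comes out; y: along the ledge to the end stop; z up. Origin on the bench under the magazine's middle. Magazine: x -20 to +20, y -26 to +26 mm, 82 mm high. Plunger guide behind it: x -42 to -20, y -26 to +26, 41 mm high.
- mouth (a point): Point on the ledge surface, 24 mm above the bench, where the middle of a pushed-out cassette lies: x 37.5, y 0 mm in the dispenser's frame, same axes. Only the bottom cassette comes out of the mouth (10 mm high, y -22 to +22); the rest drop down when the plunger is back. Ledge: x 20 to 60, y -38 to +140, lip 5 mm high along its outer edge (inside at x 56), so the lane is 36 mm wide; its ends are open.
- plunger (a joint): How far the plunger is pressed in, in m: 0 out (rest), 0.040 fully home against its hard stop. A spring pushes it back out by itself when let go; it takes about 2 N to start and 7 N to hold home.
- knob_face (a point): Centre of the plunger knob's rear face, which is pushed in the dispenser's +x direction. Black knob, 32 mm across and 10 mm thick on a flat steel bar, axis level, 27 mm above the bench; at rest this face is at x -94, y 0 mm in the dispenser's frame. Moves with the plunger. Axes as the dispenser's.
- stop: End stop: aluminium block 30 x 12 x 10 mm (x, y, z) with a black thumbscrew 12 mm across and 7 mm high on top, clamped (fixed) somewhere along the ledge's far +y part; origin in the middle of its underside, on the ledge; axes as the dispenser's. Its face towards the mouth is 6 mm from its origin, on the -y side.
- cassette_1: The bottom cassette in the magazine, the one that comes out. White plastic with a slotted steel lid, 28.5 x 41 x 7 mm (x, y, z), 8 to 17 g, long side along the ledge (y); its +y end is a sloping writing face above a foot 3 mm high, its -y end is square and upright. Origin in the middle of its underside. It slides freely on the ledge.
- cassette_2: The second cassette of the stack of five in the magazine, like cassette_1; it lies 7 mm above the chute floor at the start. It stays in the magazine.
- cassette_3: The third cassette of the stack of five in the magazine, like cassette_1; it lies 14 mm above the chute floor at the start. It stays in the magazine.
- cassette_4: The fourth cassette of the stack of five in the magazine, like cassette_1; it lies 21 mm above the chute floor at the start. It stays in the magazine.
- cassette_5: The top cassette of the stack of five in the magazine, like cassette_1; it lies 28 mm above the chute floor at the start. It stays in the magazine.
- specimen_pot: Bystander: clear specimen jar with a white cap, 42 mm across, 45 mm high, standing beside the magazine behind the ledge. Origin at the centre of its underside.
- mould: Bystander: open steel base mould, 42 x 32 x 12 mm, lying on the bench to the right of the dispenser. Origin at the centre of its underside.
- dropper_bottle: Bystander: small amber bottle with a black cap, 28 mm across, 62 mm high, standing to the right of the dispenser. Origin at the centre of its underside.
- jar_a: Bystander: open grey plastic staining jar, 62 x 46 x 78 mm high. Origin at the centre of its underside.
- jar_b: Bystander: a second grey staining jar, the same as jar_a.
- forceps: Bystander: steel forceps 125 mm long, lying flat on the bench along its x axis. Origin at its middle, on the bench.
- tip_box: Bystander: box of orange pipette tips, 85 x 120 x 60 mm. Origin at the centre of its underside.
Mind the look-alikes: they are no part of the job. Leave any pink look-alike of the dispenser alone.

How it is judged (in metres and radians):
On the way, in this order (a step that is already met when the one before it is completed fails the run):
1. the plunger is fully home and the bottom cassette has come out in front of the mouth (value of joint plunger above 0.037 m and x of cassette_1 in the frame of dispenser above 0.033 m and y of cassette_1 in the frame of dispenser below 0.02 m), for 0.1 s.
2. the plunger has sprung back while the cassette still lies before the mouth (value of joint plunger below 0.004 m and x of cassette_1 in the frame of dispenser above 0.033 m and y of cassette_1 in the frame of dispenser below 0.025 m), for 0.1 s.
At the end, for the whole second after the job is handed in: The dispensed cassette lies flat and still on the ledge with its end against the end stop (gap under about 5 mm), the plunger is back out (within 4 mm), the other four cassettes lie flat in the magazine, the next one down on the chute floor, and no bystander has moved more than 20 mm (value of joint plunger below 0.004 m and y of cassette_1 in the frame of stop between -0.0325 and -0.022 m and x of cassette_1 in the frame of stop between -0.008 and 0.008 m and z of cassette_1 in the frame of stop between -0.003 and 0.003 m and angle between cassette_1's own z axis and vertical below 0.1 rad and linear speed of cassette_1 below 0.01 m/s and x of cassette_2 in the frame of dispenser between -0.006 and 0.006 m and angle between each of cassette_2, cassette_3, cassette_4, cassette_5's own z axis and vertical below 0.15 rad and x of cassette_3 in the frame of dispenser between -0.006 and 0.006 m and x of cassette_4 in the frame of dispenser between -0.006 and 0.006 m and x of cassette_5 in the frame of dispenser between -0.006 and 0.006 m and height (world z) of cassette_2 below 0.027 m and distance of each of specimen_pot, mould, dropper_bottle, jar_a, jar_b, forceps, tip_box from where it was at the start of the episode below 0.02 m); the robot touches nothing.
It fails at once if a second cassette is pushed or pulled out of the magazine (x of any of cassette_2, cassette_3, cassette_4, cassette_5 in the frame of dispenser above 0.012 m).
It fails at once if a cassette is lifted by more than 10 mm (height (world z) of cassette_1 above 0.034 m or height (world z) of cassette_2 above 0.041 m or height (world z) of cassette_3 above 0.048 m or height (world z) of cassette_4 above 0.055 m or height (world z) of cassette_5 above 0.062 m).
It fails at once if the cassette is knocked off the ledge (height (world z) of cassette_1 below 0.018 m).
It fails at once if one of the other things on the bench is shoved by more than 20 mm, lifted or knocked over (distance of any of specimen_pot, mould, dropper_bottle, jar_a, jar_b, forceps, tip_box from where it was at the start of the episode above 0.02 m or angle between any of specimen_pot, mould, dropper_bottle, jar_a, jar_b, forceps, tip_box's own z axis and vertical above 0.5 rad).
It also fails if it takes over 45 s, if anything falls off the work surface, if the arm or the gripper's body presses on something with over 40 N, if the wrist force passes 120 N, or if a joint passes its speed limit or range.

## Working session

There is one attempt and no reset: what is moved stays moved. The work goes in short steps, Python scripts to look and compute and a tool call to move; the robot and the scene stay as the last step left them, time stands still between calls to the robot, and variables do not carry over. Pictures are saved under pics/ and viewed, and the job is handed in when it is done.

Besides the shell and the picture viewer there is one more tool, called after "Request:" by a JSON object that holds its "fn" and its "kwargs", one argument or row to a line. play_rows: Moves the arm, as the interface text tells. Its arguments: {"type":"object","properties":{"moves":{"type":"array"},"claw":{"type":"number"}},"required":["moves"]}

```bash
mkdir -p pics; ls
python3 - <<'E'
from plant import ctrl, read_camera
import cv2,numpy as np
np.set_printoptions(precision=3,suppress=True)
for n in ["scene","side"]:
    r=read_camera(n); cv2.imwrite(f"pics/{n}0.png",r["frame"][:,:,::-1])
    print(n,r["fx"],r["fy"],r["cx"],r["cy"]);print(np.array(r["camera_from_world"]))
o=ctrl.get_obs();print(o)
r=read_camera("wrist");cv2.imwrite("pics/wrist0.png",r["frame"][:,:,::-1]);print(np.array(r["mount"]),r["fx"])
E
```

```text
pics
scene 487.5614151844174 487.5614151844174 282.26257080226804 196.01960947654067
[[   0.259    0.966   -0.003 -137.914]
 [   0.637   -0.173   -0.751 -260.985]
 [  -0.726    0.193   -0.66  1465.617]
 [   0.       0.       0.       1.   ]]
side 424.9502819790822 424.9502819790822 277.95612301760144 206.3203329214688
[[  -0.995   -0.102    0.014  470.561]
 [  -0.062    0.489   -0.87    91.784]
 [   0.082   -0.866   -0.493 1082.053]
 [   0.       0.       0.       1.   ]]
{'clock': 0.1, 'joint_pos': array([-1.351,  0.159,  1.598, -0.   ,  1.386, -0.21 ]), 'joint_vel': array([-0.   ,  0.   , -0.003,  0.001, -0.   ,  0.   ]), 'tau': array([  0.   , -38.65 , -32.296,   0.07 ,   0.034,  -0.   ]), 'ee_pos': array([ 239.448, -522.158,  213.735]), 'ee_rot': array([ 0.977,  0.213, -0.   , -0.001]), 'contact_force': array([ 0.209, -0.185, -0.44 ]), 'wrist_torque': array([-0.06 , -0.01 , -0.004]), 'finger_gap': 92.20642049250105}
[[   0.001   -0.957   -0.291   81.945]
 [   1.       0.       0.       0.251]
 [  -0.      -0.291    0.957 -170.909]
 [   0.       0.       0.       1.   ]] 327.7959259392439
```

View pics/scene0.png

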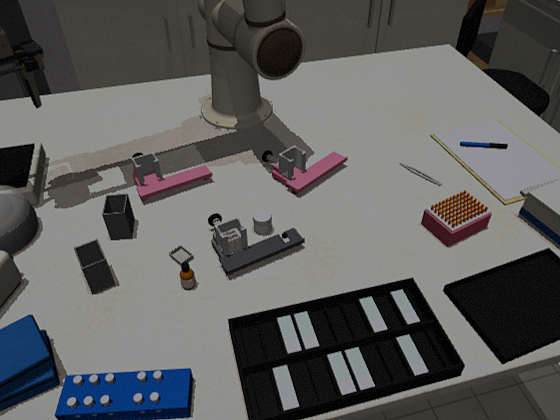

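View pics/side0.png

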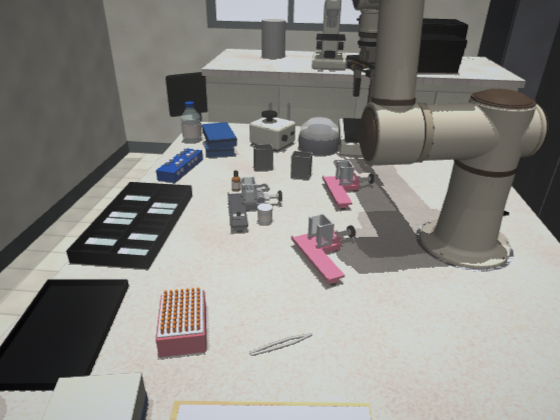

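View pics/wrist0.png

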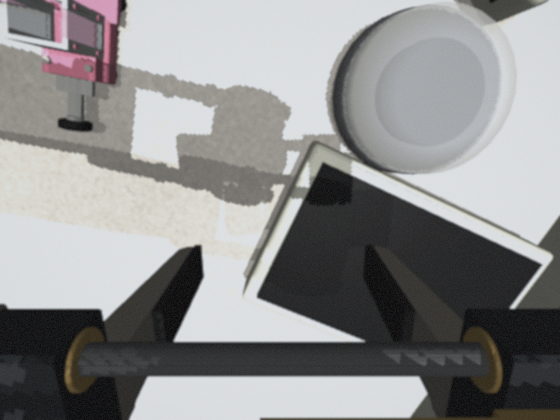

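The scene view shows the real grey dispenser at about (235,240) with its knob at (215,220) and stop at (290,236). There are two pink look-alikes behind it. I'll enlarge this area.

Run:
```python
import cv2
a=cv2.imread("pics/scene0.png")[200:290,160:320];cv2.imwrite("pics/sc_crop0.png",cv2.resize(a,None,fx=5,fy=5,interpolation=cv2.INTER_CUBIC))
a=cv2.imread("pics/side0.png")[160:240,210:310];cv2.imwrite("pics/sd_crop0.png",cv2.resize(a,None,fx=7,fy=7,interpolation=cv2.INTER_CUBIC))
```

```text
(no output)
```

View pics/sc_crop0.png

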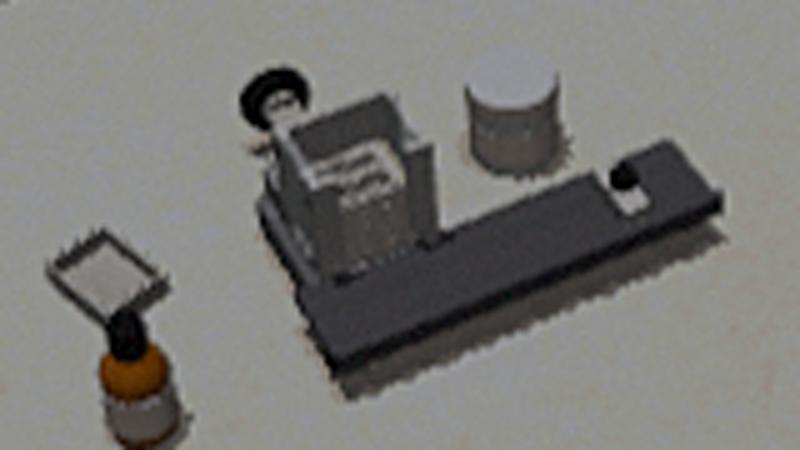

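View pics/sd_crop0.png

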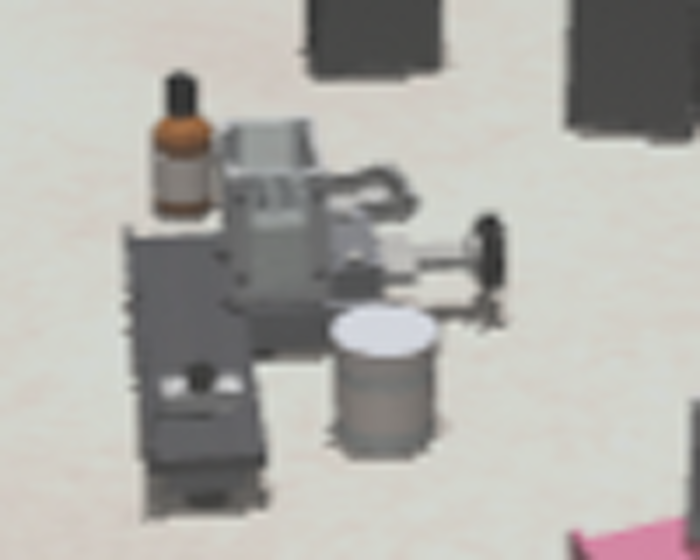

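```bash
cat > h.py <<'E'
from plant import ctrl, read_camera
import cv2,numpy as np
from scipy.optimize import least_squares
from scipy.spatial.transform import Rotation as R
np.set_printoptions(precision=2,suppress=True)
def fixed(n):
    r=read_camera(n);return np.array([[r["fx"],0,r["cx"]],[0,r["fy"],r["cy"]],[0,0,1]]),np.array(r["camera_from_world"]),r["frame"]
def wrist():
    o=ctrl.get_obs();r=read_camera("wrist")
    T=np.eye(4);T[:3,:3]=R.from_quat(o["ee_rot"]).as_matrix();T[:3,3]=o["ee_pos"]
    return np.array([[r["fx"],0,r["cx"]],[0,r["fy"],r["cy"]],[0,0,1]]),np.linalg.inv(T@np.array(r["mount"])),r["frame"]
def proj(K,M,p):
    c=M[:3,:3]@np.asarray(p,float)+M[:3,3];u=K@c;return u[:2]/u[2]
def onplane(K,M,uv,z):
    d=M[:3,:3].T@np.linalg.inv(K)@[uv[0],uv[1],1];o=-M[:3,:3].T@M[:3,3];return o+d*(z-o[2])/d[2]
E
cat > fit.py <<'E'
from h import *
S=fixed("scene");D=fixed("side")
sc=lambda u,v:(160+(u-2)/5,200+(v-2)/5); sd=lambda u,v:(210+(u-3)/7,160+(v-3)/7)
obs=[(S,sc(337,352),(60,-38,29)),(S,sc(720,197),(60,140,29)),(S,sc(668,142),(20,140,24)),(S,sc(274,98),(-86,0,27)),
(S,sc(385,97),(-20,26,82)),(S,sc(435,145),(20,26,82)),(S,sc(318,190),(20,-26,82)),
(D,sd(147,462),(60,140,29)),(D,sd(265,462),(20,140,24)),(D,sd(490,252),(-89,0,27)),
(D,sd(127,232),(60,-38,29)),(D,sd(222,180),(20,26,82)),(D,sd(320,180),(-20,26,82))]
scr=[(S,sc(625,172),41),(D,sd(200,372),41)]
for C,uv,z in scr: print("screw",onplane(C[0],C[1],uv,z))
def w(p,q): c,s=np.cos(p[2]),np.sin(p[2]);return np.array([p[0]+c*q[0]-s*q[1],p[1]+s*q[0]+c*q[1],q[2]])
def f(p): return np.concatenate([proj(C[0],C[1],w(p,q))-uv for C,uv,q in obs])
p0=onplane(S[0],S[1],(230,240),40)
best=min((least_squares(f,[p0[0],p0[1],a],loss='soft_l1') for a in np.arange(-3,3.1,.5)),key=lambda r:r.cost)
print(best.x,best.cost);print(best.fun.reshape(-1,2))
p=best.x
c,s=np.cos(p[2]),np.sin(p[2])
for C,uv,z in scr:
    X=onplane(C[0],C[1],uv,z)[:2]-p[:2];print("screw disp",c*X[0]+s*X[1],-s*X[0]+c*X[1])
print("knob",w(p,(-94,0,27)),"mouth",w(p,(37.5,0,24)))
E
python3 fit.py
```

```text
screw [580.08  -7.67  41.  ]
screw [579.4   -6.81  41.  ]
[ 569.84 -118.48   37.96] 9.082019142444654
[[ 0.45  1.27]
 [ 0.78 -0.87]
 [ 1.28  0.14]
 [ 0.29  1.15]
 [ 0.48 -2.98]
 [-0.66 -0.6 ]
 [-1.04 -0.08]
 [ 0.33 -1.44]
 [-0.9  -0.93]
 [-0.21  0.02]
 [-0.79 -0.55]
 [ 0.74 -0.43]
 [ 1.23 -1.3 ]]
screw disp 38.74244363594895 104.31890185015853
screw disp 38.30856474661586 105.33265394007546
knob [ 479.08 -142.95   27.  ] mouth [ 606.04 -108.72   24.  ]
```

```bash
cat > go.py <<'E'
from h import *
import sys
P=np.array([569.84,-118.48,37.96-12*np.pi])
try: P=np.load("P.npy")
except Exception: pass
def w(q):
    c,s=np.cos(P[2]),np.sin(P[2]);return np.array([P[0]+c*q[0]-s*q[1],P[1]+s*q[0]+c*q[1],q[2]])
def disp(X):
    c,s=np.cos(P[2]),np.sin(P[2]);d=X[:2]-P[:2];return np.array([c*d[0]+s*d[1],-s*d[0]+c*d[1],X[2]])
if __name__=="__main__":
    q=[float(a) for a in sys.argv[1:4]]
    o=ctrl.get_obs();Rt=R.from_quat(o["ee_rot"]);X=w(q)
    c,s=np.cos(P[2]),np.sin(P[2])
    G=R.from_matrix(np.array([[c,s,0],[s,-c,0],[0,0,-1]]))
    print("clock",o["clock"],"now disp",disp(o["ee_pos"]),"world target",X)
    print("delta_mm",Rt.inv().apply(X-o["ee_pos"]),"turn",(Rt.inv()*G).as_rotvec(degrees=True),"F",o["contact_force"])
E
python3 go.py -95 30 200
```

```text
clock 0.25 now disp [-423.32 -305.06  214.13] world target [ 470.32 -114.    200.  ]
delta_mm [ 379.98 -275.06   14.45] turn [-0.05 -0.01  9.68] F [ 0.27 -1.3   0.52]
```

Request:
{"fn": "play_rows", "kwargs": {
  "moves": [
    {"delta_pos": [0.02, -0.0145, 0.0], "turn": [0, 0, 1]},
    {"delta_pos": [0.05, -0.036, 0.0], "turn": [0, 0, 2]},
    {"delta_pos": [0.085, -0.0615, 0.0], "turn": [0, 0, 4]},
    {"delta_pos": [0.12, -0.087, 0.0], "turn": [0, 0, 6]},
    {"delta_pos": [0.155, -0.112, 0.0], "turn": [0, 0, 8]},
    {"delta_pos": [0.19, -0.1375, 0.0], "turn": [0, 0, 9.7]},
    {"delta_pos": [0.225, -0.163, 0.0], "turn": [0, 0, 9.7]},
    {"delta_pos": [0.26, -0.188, 0.0], "turn": [0, 0, 9.7]}
  ]
}}

```text
clock: 1.05
ee_pos: [398.1, -241.8, 214.7]
ee_rot: [0.992, 0.13, 0.0, 0.0]
contact_force: [1.5, 0.5, -0.0]
finger_gap: 92.0
```

```bash
python3 go.py -95 30 200
```

```text
clock 1.05 now disp [-197.73  -74.87  214.68] world target [ 470.32 -114.    200.  ]
delta_mm [ 102.65 -104.95   14.67] turn [ 0.02 -0.01 -0.04] F [ 1.47  0.45 -0.03]
```

Request:
{"fn": "play_rows", "kwargs": {
  "moves": [
    {"delta_pos": [0.03, -0.03, 0.004], "turn": [0, 0, 0]},
    {"delta_pos": [0.06, -0.061, 0.009], "turn": [0, 0, 0]},
    {"delta_pos": [0.085, -0.087, 0.013], "turn": [0, 0, 0]},
    {"delta_pos": [0.1, -0.102, 0.0147], "turn": [0, 0, 0]},
    {"delta_pos": [0.1, -0.102, 0.0147], "turn": [0, 0, 0]},
    {"delta_pos": [0.1, -0.102, 0.0147], "turn": [0, 0, 0]}
  ]
}}

```text
clock: 1.65
ee_pos: [467.8, -119.2, 199.8]
ee_rot: [0.991, 0.13, -0.0, 0.0]
contact_force: [-0.4, 0.3, 0.1]
finger_gap: 92.1
```

```bash
python3 go.py -95 30 200
cat > snap.py <<'E'
from go import *
import sys,pickle
n=sys.argv[1];K,M,f=wrist();cv2.imwrite(f"pics/{n}.png",f[:,:,::-1]);pickle.dump((K,M),open(f"{n}.pkl","wb"))
x0,x1,y0,y1=[int(a) for a in sys.argv[2:6]] if len(sys.argv)>2 else (0,560,0,420)
k=min(800/(x1-x0),600/(y1-y0));print(k)
cv2.imwrite(f"pics/{n}c.png",cv2.resize(f[y0:y1,x0:x1,::-1],None,fx=k,fy=k,interpolation=cv2.INTER_CUBIC))
E
python3 snap.py w1
```

```text
clock 1.65 now disp [-98.79  25.59 199.84] world target [ 470.32 -114.    200.  ]
delta_mm [ 3.79 -4.41 -0.16] turn [0.01 0.03 0.03] F [-0.35  0.27  0.08]
1.4285714285714286
```

View pics/w1c.png

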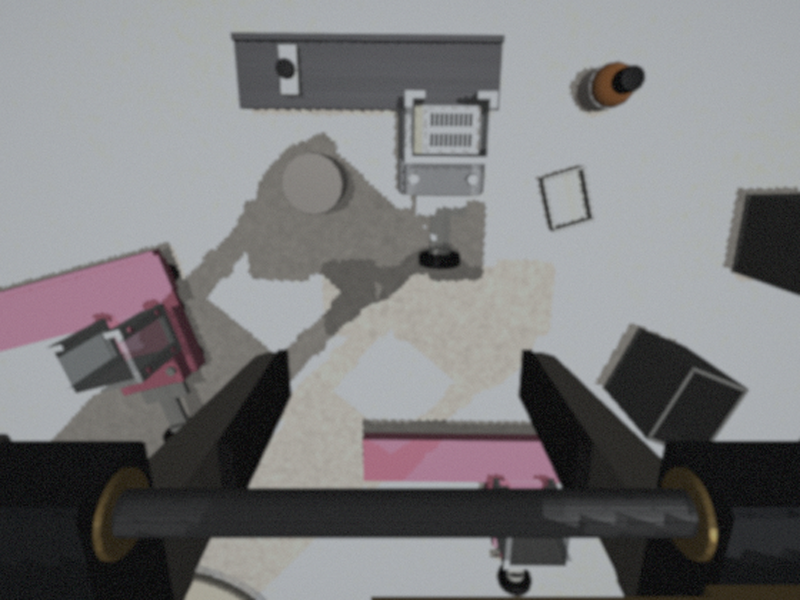

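Run:
```python
import cv2
a=cv2.imread("pics/w1.png")[15:195,155:360];cv2.imwrite("pics/w1d.png",cv2.resize(a,None,fx=3.33,fy=3.33,interpolation=cv2.INTER_CUBIC))
import pickle
from go import *
K,M=pickle.load(open("w1.pkl","rb"))
for uv in [(255,297),(385,300),(185,300)]: print(disp(onplane(K,M,uv,29)))
for uv in [(114,174),(142,250)]: print(disp(onplane(K,M,uv,24)))
```

```text
[-230.15   58.24   29.  ]
[-234.06  -96.45   29.  ]
[-234.3   141.67   29.  ]
[-83.44 206.13  24.  ]
[-171.88  187.15   24.  ]
```

View pics/w1d.png

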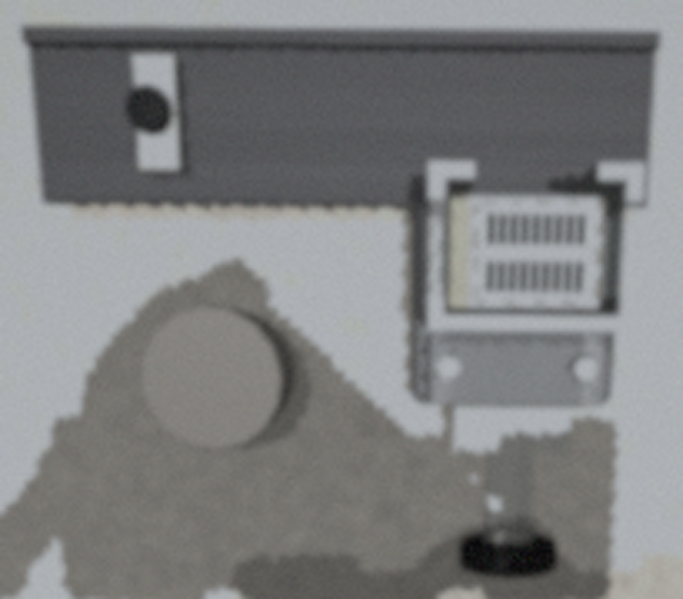

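```bash
cat > fit2.py <<'E'
from h import *
import pickle
K,M=pickle.load(open("w1.pkl","rb"))
W=(K,M)
k=3.33;c_=lambda u,v:(155+(u+.5)/k-.5,15+(v+.5)/k-.5)
# q with stop y offset flag
obs=[((44,201),(20,140,24),0),((648,205),(20,-38,24),0),((26,28),(60,140,29),0),((658,34),(60,-38,29),0),
((428,160),(20,26,82),0),((428,331),(-20,26,82),0),((428,403),(-42,26,41),0),((608,403),(-42,-26,41),0),((508,553),(-89,0,27),0),
((131,53),(15,6,34),1),((177,53),(15,-6,34),1),((182,170),(-15,-6,34),1),((137,170),(-15,6,34),1),((150,109),(0,0,41),1)]
def w(p,q): c,s=np.cos(p[2]),np.sin(p[2]);return np.array([p[0]+c*q[0]-s*q[1],p[1]+s*q[0]+c*q[1],q[2]])
def f(p): return np.concatenate([proj(K,M,w(p,np.array(q)+(np.array([p[3],p[4],0]) if s else 0)))-c_(*uv) for uv,q,s in obs])
b=least_squares(f,[569.8,-118.5,.261,38,105],loss='soft_l1')
print(b.x,b.cost);print(b.fun.reshape(-1,2));np.save("P.npy",b.x)
E
python3 fit2.py
```

```text
[ 569.13 -120.09    0.26   38.1   102.77] 11.664829400050207
[[-0.52 -4.63]
 [-0.23 -4.92]
 [-1.16  0.24]
 [ 0.52 -0.57]
 [ 0.71  0.31]
 [ 0.45  0.31]
 [ 0.26  1.27]
 [-1.05  1.52]
 [ 0.33  0.17]
 [ 0.08 -0.05]
 [-0.7   0.02]
 [-0.21  0.19]
 [ 0.64  0.12]
 [ 0.18 -0.28]]
```

```bash
python3 go.py -128 0 20
```

```text
clock 1.7 now disp [-98.05  26.11 199.94] world target [ 445.35 -152.67   20.  ]
delta_mm [-29.97  25.96 179.96] turn [0.02 0.02 0.16] F [-0.94  0.55  0.12]
```

Request:
{"fn": "play_rows", "kwargs": {
  "claw": -1,
  "moves": [
    {"delta_pos": [-0.015, 0.013, 0.02], "turn": [0, 0, 0]},
    {"delta_pos": [-0.03, 0.026, 0.05], "turn": [0, 0, 0.2]},
    {"delta_pos": [-0.03, 0.026, 0.085], "turn": [0, 0, 0.2]},
    {"delta_pos": [-0.03, 0.026, 0.12], "turn": [0, 0, 0.2]},
    {"delta_pos": [-0.03, 0.026, 0.15], "turn": [0, 0, 0.2]},
    {"delta_pos": [-0.03, 0.026, 0.17], "turn": [0, 0, 0.2]},
    {"delta_pos": [-0.03, 0.026, 0.18], "turn": [0, 0, 0.2]},
    {"delta_pos": [-0.03, 0.026, 0.18], "turn": [0, 0, 0.2]}
  ]
}}

```text
clock: 2.5
ee_pos: [444.5, -152.3, 19.0]
ee_rot: [0.992, 0.127, -0.001, -0.001]
contact_force: [-0.1, -0.4, -0.3]
finger_gap: 30.0
```

```bash
python3 go.py -104 0 20; python3 snap.py w2
python3 - <<'E'
from h import *
for n,(x0,x1,y0,y1) in {"scene":(160,320,170,290),"side":(210,330,150,240)}.items():
    f=fixed(n)[2][y0:y1,x0:x1,::-1];cv2.imwrite(f"pics/{n}2.png",cv2.resize(f,None,fx=5,fy=5,interpolation=cv2.INTER_CUBIC))
E
```

```text
clock 2.5 now disp [-128.7     0.54   19.  ] world target [ 468.56 -146.56   20.  ]
delta_mm [24.7   0.5  -1.04] turn [-0.1   0.09 -0.11] F [-0.07 -0.44 -0.27]
1.4285714285714286
```

View pics/w2c.png

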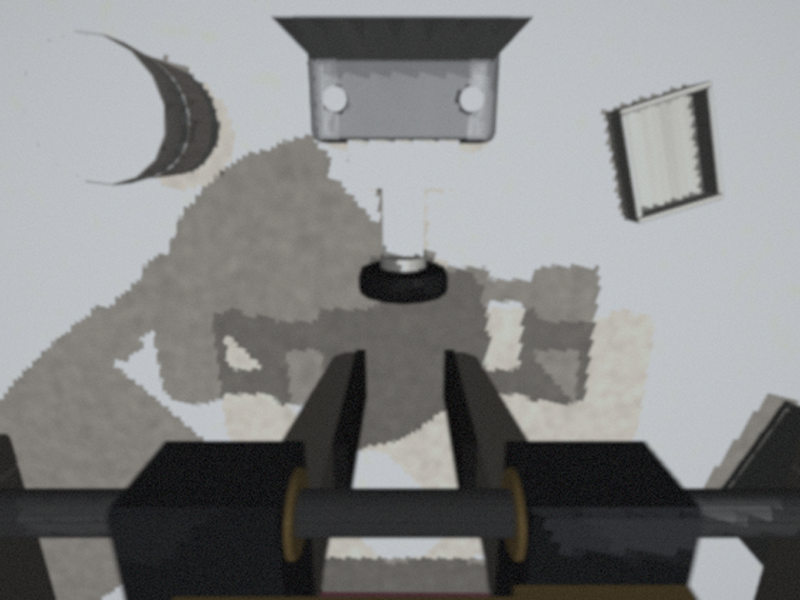

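View pics/side2.png

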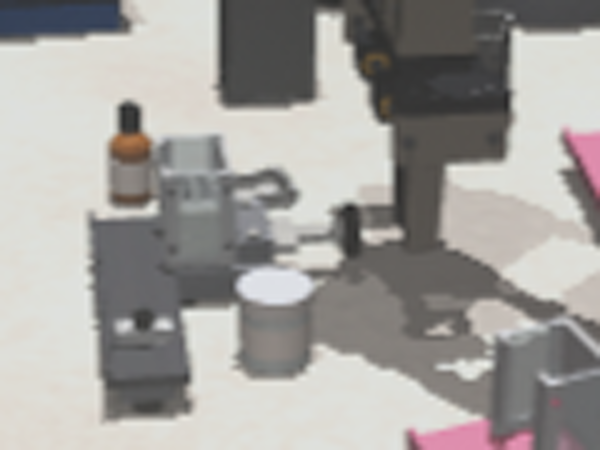

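Request:
{"fn": "play_rows", "kwargs": {
  "claw": -1,
  "moves": [
    {"delta_pos": [0.0, 0.0005, -0.001], "turn": [0, 0, 0]},
    {"delta_pos": [0.005, 0.0005, -0.001], "turn": [0, 0, 0]},
    {"delta_pos": [0.01, 0.0005, -0.001], "turn": [0, 0, 0]},
    {"delta_pos": [0.015, 0.0005, -0.001], "turn": [0, 0, 0]},
    {"delta_pos": [0.02, 0.0005, -0.001], "turn": [0, 0, 0]},
    {"delta_pos": [0.025, 0.0005, -0.001], "turn": [0, 0, 0]},
    {"delta_pos": [0.03, 0.0005, -0.001], "turn": [0, 0, 0]},
    {"delta_pos": [0.035, 0.0005, -0.001], "turn": [0, 0, 0]}
  ]
}}

```text
clock: 3.45
ee_pos: [479.4, -143.6, 20.8]
ee_rot: [0.992, 0.128, -0.001, -0.0]
contact_force: [-4.6, -2.4, 2.8]
finger_gap: 0.6
```

```bash
python3 go.py -62 0 20; python3 snap.py w3
```

```text
clock 3.45 now disp [-92.78   0.14  20.83] world target [ 509.17 -135.87   20.  ]
delta_mm [30.78  0.14  0.78] turn [-0.02  0.1   0.  ] F [-4.62 -2.37  2.84]
1.4285714285714286
```

View pics/w3c.png

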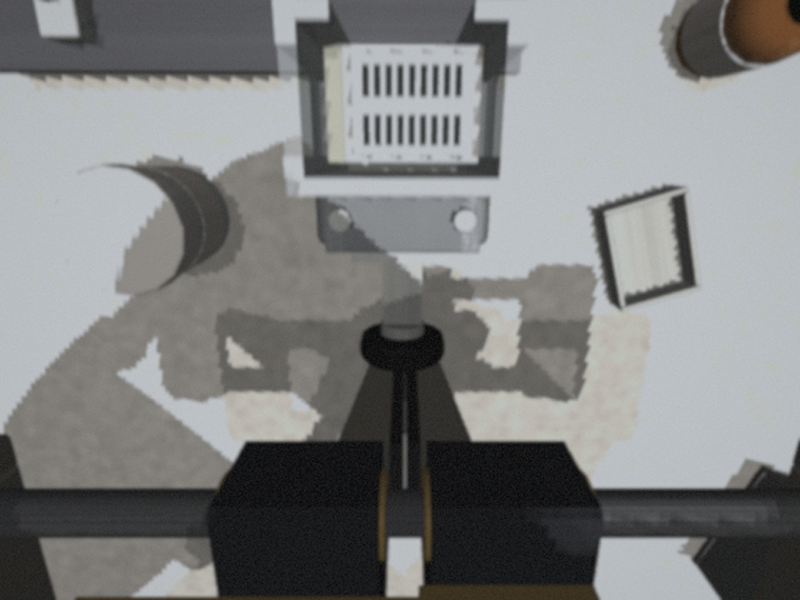

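Request:
{"fn": "play_rows", "kwargs": {
  "claw": -1,
  "moves": [
    {"delta_pos": [0.005, 0, 0], "turn": [0, 0, 0]},
    {"delta_pos": [0.01, 0, 0], "turn": [0, 0, 0]},
    {"delta_pos": [0.015, 0, 0], "turn": [0, 0, 0]},
    {"delta_pos": [0.019, 0, 0], "turn": [0, 0, 0]},
    {"delta_pos": [0.022, 0, 0], "turn": [0, 0, 0]},
    {"delta_pos": [0.025, 0, 0], "turn": [0, 0, 0]}
  ]
}}

```text
clock: 4.1
ee_pos: [503.0, -137.4, 20.7]
ee_rot: [0.992, 0.128, -0.001, -0.0]
contact_force: [-6.2, -2.4, 4.4]
finger_gap: 0.5
```

```bash
python3 go.py -62 0 20
```

```text
clock 4.1 now disp [-68.37   0.12  20.68] world target [ 509.17 -135.87   20.  ]
delta_mm [6.37 0.12 0.67] turn [-0.03  0.14 -0.  ] F [-6.2  -2.43  4.39]
```

Request:
{"fn": "play_rows", "kwargs": {
  "claw": -1,
  "moves": [
    {"delta_pos": [0.002, 0, 0], "turn": [0, 0, 0]},
    {"delta_pos": [0.004, 0, 0], "turn": [0, 0, 0]},
    {"delta_pos": [0.006, 0, 0], "turn": [0, 0, 0]}
  ]
}}

```text
clock: 4.4
ee_pos: [508.1, -136.0, 20.6]
ee_rot: [0.992, 0.128, -0.002, -0.0]
contact_force: [-13.2, -4.8, 9.3]
finger_gap: 0.5
```

```bash
python3 go.py -62 0 20
```

```text
clock 4.4 now disp [-63.09   0.15  20.62] world target [ 509.17 -135.87   20.  ]
delta_mm [1.1  0.15 0.62] turn [-0.04  0.23  0.02] F [-13.2   -4.77   9.32]
```

Force is rising past the spring's 7 N, so the plunger should be at its stop. I'll press slightly more to make sure, then look.

Request:
{"fn": "play_rows", "kwargs": {
  "claw": -1,
  "moves": [
    {"delta_pos": [0.0015, 0, 0], "turn": [0, 0, 0]},
    {"delta_pos": [0.002, 0, 0], "turn": [0, 0, 0]},
    {"delta_pos": [0.002, 0, 0], "turn": [0, 0, 0]},
    {"delta_pos": [0.002, 0, 0], "turn": [0, 0, 0]}
  ]
}}

```text
clock: 4.8
ee_pos: [508.1, -136.0, 20.6]
ee_rot: [0.992, 0.129, -0.004, -0.0]
contact_force: [-16.7, -5.7, 11.7]
finger_gap: 0.5
```

```bash
python3 go.py -62 0 20; python3 snap.py w4;python3 - <<'E'
from h import *
for n,(x0,x1,y0,y1) in {"scene":(160,320,170,290),"side":(210,330,150,240)}.items():
    f=fixed(n)[2][y0:y1,x0:x1,::-1];cv2.imwrite(f"pics/{n}4.png",cv2.resize(f,None,fx=5,fy=5,interpolation=cv2.INTER_CUBIC))
E
```

```text
clock 4.8 now disp [-63.06   0.15  20.62] world target [ 509.17 -135.87   20.  ]
delta_mm [1.06 0.15 0.61] turn [-0.08  0.48  0.05] F [-16.7   -5.66  11.72]
1.4285714285714286
```

View pics/scene4.png

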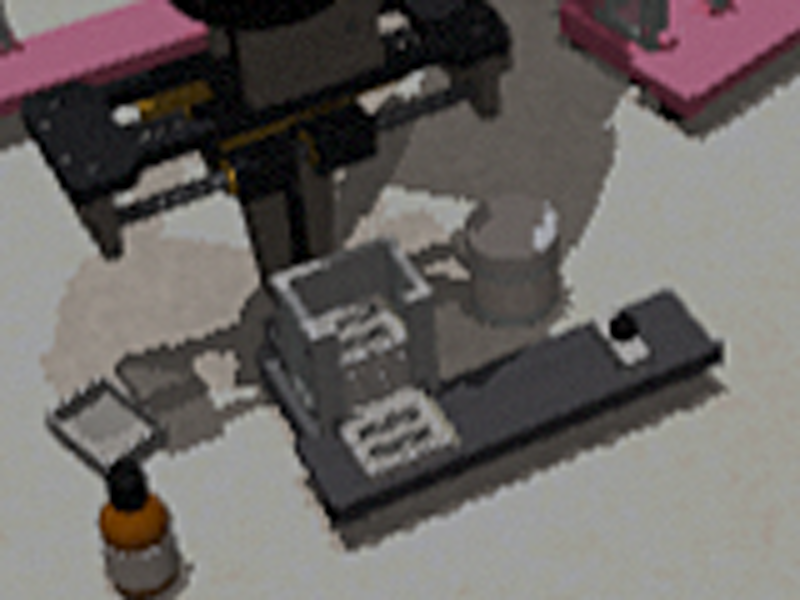

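View pics/w4c.png

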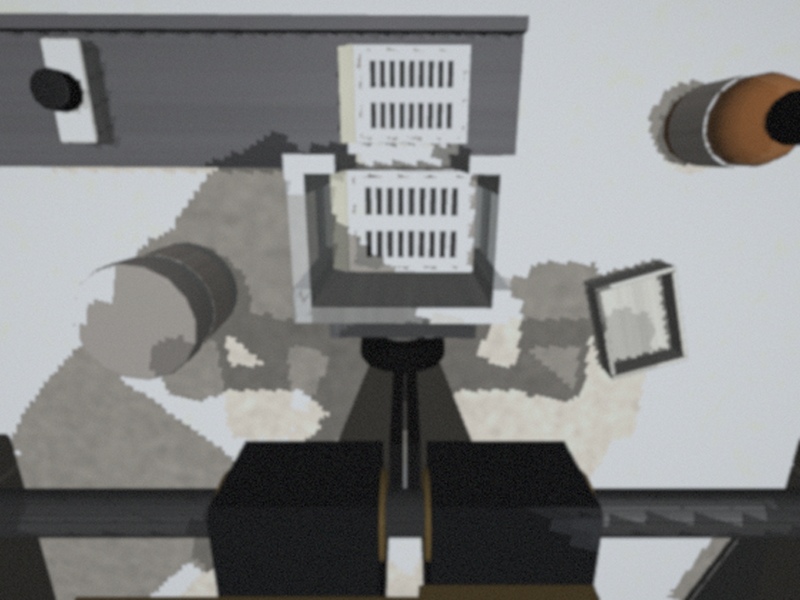

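The cassette is out at the mouth (w4c ≈ (405,93)) and the stop holds TCP travel. Now I'll let it spring back.

Request:
{"fn": "play_rows", "kwargs": {
  "claw": -1,
  "moves": [
    {"delta_pos": [-0.006, 0, 0], "turn": [0, 0, 0]},
    {"delta_pos": [-0.015, 0, 0], "turn": [0, 0, 0]},
    {"delta_pos": [-0.025, 0, 0], "turn": [0, 0, 0]},
    {"delta_pos": [-0.035, 0, 0], "turn": [0, 0, 0]},
    {"delta_pos": [-0.047, 0, 0], "turn": [0, 0, 0]},
    {"delta_pos": [-0.06, 0, 0], "turn": [0, 0, 0]},
    {"delta_pos": [-0.065, 0, 0], "turn": [0, 0, 0]},
    {"delta_pos": [-0.065, 0, 0], "turn": [0, 0, 0]}
  ]
}}

```text
clock: 5.75
ee_pos: [448.5, -151.8, 21.0]
ee_rot: [0.992, 0.128, 0.0, 0.0]
contact_force: [-0.1, -0.2, 0.9]
finger_gap: 0.5
```

```bash
python3 go.py -125 0 150; python3 snap.py w5
```

```text
clock 5.75 now disp [-124.78    0.     21.04] world target [ 448.25 -151.91  150.  ]
delta_mm [  -0.1     0.03 -128.96] turn [ 0.01 -0.05 -0.08] F [-0.15 -0.23  0.9 ]
1.4285714285714286
```

View pics/w5c.png

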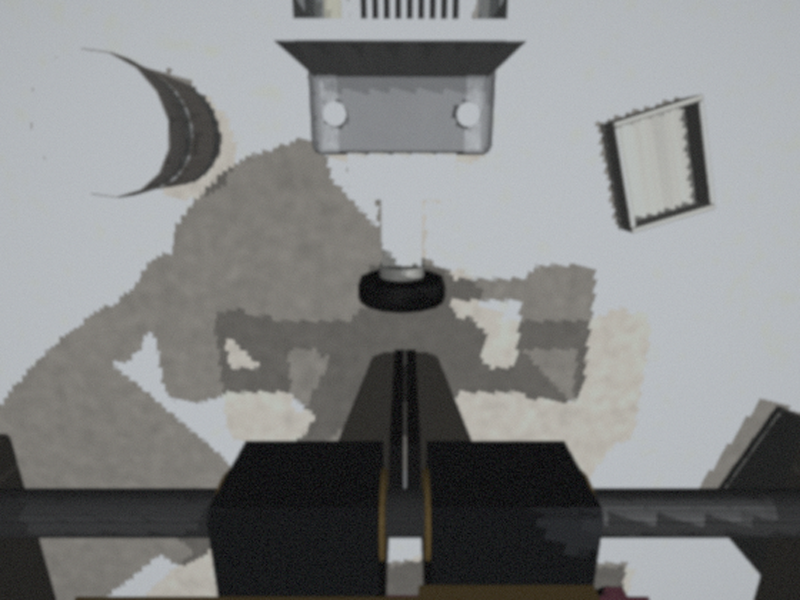

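Run:
```python
from go import *
K,M,f=fixed("side")
x0,x1,y0,y1=265,335,130,215
a=f[y0:y1,x0:x1,::-1].copy();a=cv2.resize(a,None,fx=7,fy=7,interpolation=cv2.INTER_CUBIC)
t=disp(ctrl.get_obs()["ee_pos"])
for dx in (-20,0,20):
  for dz in (0,20,40,60,88):
    u=proj(K,M,w(t+np.array([dx,13,dz])));cv2.circle(a,tuple(int(v) for v in ((u-[x0,y0]+.5)*7)),3,(0,0,255) if dx==0 else (0,255,0),-1)
cv2.imwrite("pics/side5.png",a)
```

```text
(no output)
```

View pics/side5.png

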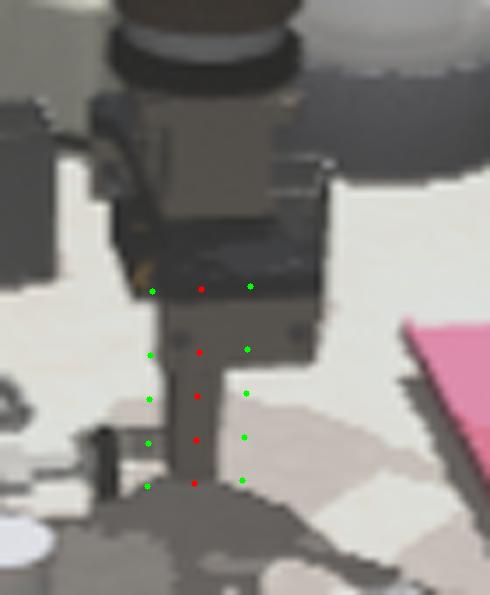

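Run:
```python
from go import *
import pickle
K,M=pickle.load(open("w1.pkl","rb"))
for uv,z in [((632,77),62),((600,100),0),((615,85),40)]: print("bottle",disp(onplane(K,M,np.array(uv)/1.4286,z)))
print(ctrl.get_obs()["joint_pos"])
```

```text
bottle [  30.32 -110.4    62.  ]
bottle [  24.07 -116.71    0.  ]
bottle [  28.82 -109.84   40.  ]
[-0.58  0.16  2.02  0.    0.96  0.73]
```

Request:
{"fn": "play_rows", "kwargs": {
  "claw": -1,
  "moves": [
    {"delta_pos": [0, 0, -0.03], "turn": [0, 0, 0]},
    {"delta_pos": [0, 0, -0.07], "turn": [0, 0, -4]},
    {"delta_pos": [0, 0, -0.11], "turn": [0, 0, -12]},
    {"delta_pos": [0.02, 0.01, -0.13], "turn": [0, 0, -20]},
    {"delta_pos": [0.05, 0.02, -0.13], "turn": [0, 0, -28]},
    {"delta_pos": [0.085, 0.035, -0.13], "turn": [0, 0, -36]},
    {"delta_pos": [0.12, 0.05, -0.13], "turn": [0, 0, -44]},
    {"delta_pos": [0.145, 0.06, -0.13], "turn": [0, 0, -52]}
  ]
}}

```text
clock: 6.65
ee_pos: [606.8, -172.8, 150.8]
ee_rot: [0.833, 0.553, 0.001, 0.0]
contact_force: [-0.6, 0.6, -0.4]
finger_gap: 0.3
```

```bash
sed -i 's/c,s=np.cos(P\[2\]),np.sin(P\[2\])\n    G/&/; s/    c,s=np.cos(P\[2\]),np.sin(P\[2\])$/    c,s=-np.cos(P[2]),-np.sin(P[2])/' go.py; grep -n "c,s=" go.py; python3 go.py 38 -60 130
```

```text
7:    c,s=np.cos(P[2]),np.sin(P[2]);return np.array([P[0]+c*q[0]-s*q[1],P[1]+s*q[0]+c*q[1],q[2]])
9:    c,s=np.cos(P[2]),np.sin(P[2]);d=X[:2]-P[:2];return np.array([c*d[0]+s*d[1],-s*d[0]+c*d[1],X[2]])
13:    c,s=-np.cos(P[2]),-np.sin(P[2])
clock 6.65 now disp [ 22.96 -60.59 150.85] world target [ 621.15 -168.44  130.  ]
delta_mm [ 9.65 11.52 20.87] turn [   0.07    0.08 -127.65] F [-0.62  0.63 -0.35]
```

Request:
{"fn": "play_rows", "kwargs": {
  "claw": -1,
  "moves": [
    {"delta_pos": [0.009, 0.011, 0], "turn": [0, 0, -8]},
    {"delta_pos": [0.009, 0.011, 0], "turn": [0, 0, -16]},
    {"delta_pos": [0.009, 0.011, 0], "turn": [0, 0, -24]},
    {"delta_pos": [0.009, 0.011, 0], "turn": [0, 0, -32]},
    {"delta_pos": [0.009, 0.011, 0], "turn": [0, 0, -40]},
    {"delta_pos": [0.009, 0.011, 0], "turn": [0, 0, -48]},
    {"delta_pos": [0.009, 0.011, 0], "turn": [0, 0, -56]},
    {"delta_pos": [0.009, 0.011, 0], "turn": [0, 0, -64]}
  ]
}}

```text
clock: 7.45
ee_pos: [618.4, -168.6, 150.8]
ee_rot: [0.414, 0.91, 0.0, 0.0]
contact_force: [0.8, -0.3, -0.5]
finger_gap: 0.6
```

Request:
{"fn": "play_rows", "kwargs": {
  "claw": -1,
  "moves": [
    {"delta_pos": [0, 0, 0], "turn": [0, 0, -8]},
    {"delta_pos": [0, 0, 0], "turn": [0, 0, -16]},
    {"delta_pos": [0, 0, 0], "turn": [0, 0, -24]},
    {"delta_pos": [0, 0, 0], "turn": [0, 0, -32]},
    {"delta_pos": [0, 0, 0], "turn": [0, 0, -40]},
    {"delta_pos": [0, 0, 0], "turn": [0, 0, -48]},
    {"delta_pos": [0, 0, 0], "turn": [0, 0, -56]},
    {"delta_pos": [0, 0, 0], "turn": [0, 0, -63]}
  ]
}}

```text
clock: 8.25
ee_pos: [618.4, -168.6, 150.8]
ee_rot: [-0.122, 0.992, 0.0, 0.0]
contact_force: [0.0, 0.4, -0.5]
finger_gap: 0.3
```

```bash
python3 go.py 38 -60 60; python3 snap.py w6
python3 - <<'E'
from h import *
for n,(x0,x1,y0,y1) in {"scene":(160,320,170,290),"side":(210,330,150,240)}.items():
    f=fixed(n)[2][y0:y1,x0:x1,::-1];cv2.imwrite(f"pics/{n}6.png",cv2.resize(f,None,fx=5,fy=5,interpolation=cv2.INTER_CUBIC))
E
```

```text
clock 8.25 now disp [ 35.3  -59.47 150.81] world target [ 621.15 -168.44   60.  ]
delta_mm [-2.65 -0.5  90.81] turn [ 0.    0.03 -0.68] F [ 0.04  0.4  -0.47]
1.4285714285714286
```

View pics/w6c.png

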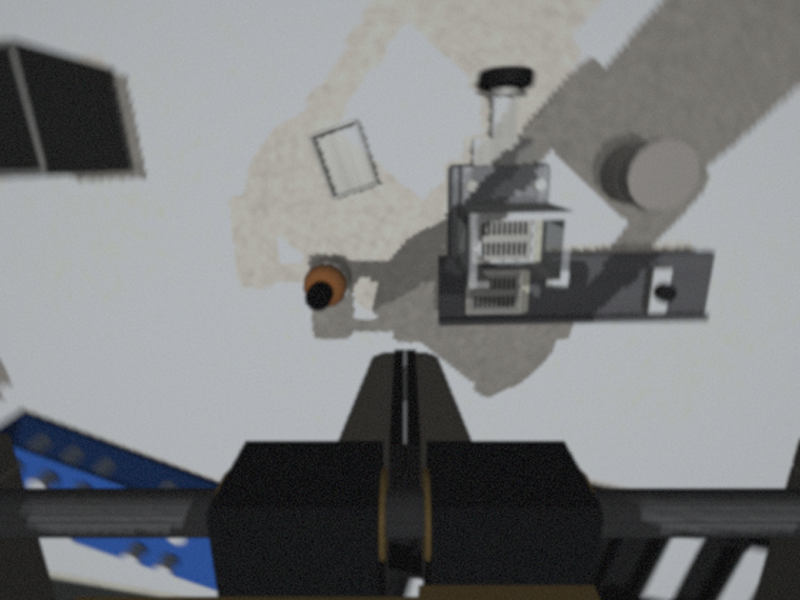

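View pics/side6.png

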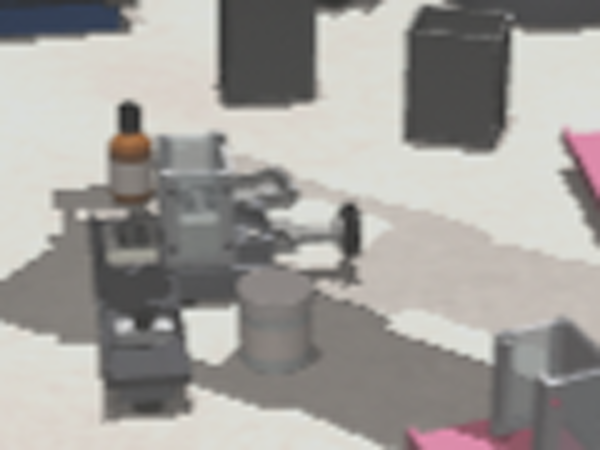

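Run:
```python
import cv2,pickle
from go import *
K,M=pickle.load(open("w6.pkl","rb"))
a=cv2.imread("pics/w6.png")[150:235,300:505];a=cv2.resize(a,None,fx=3.9,fy=3.9,interpolation=cv2.INTER_CUBIC)
sy=np.load("P.npy")[3:5]
q=[(56,-38,24),(60,140,29),(60,-38,29),(20,140,24),(20,26,82),(37.5-14.25,20.5,31),(37.5+14.25,20.5,31),(37.5+14.25,-20.5,31),(37.5-14.25,-20.5,31)]+[(sy[0]+i*15,sy[1]+j*6,34) for i in(1,-1) for j in (1,-1)]
for p in q:
    u=(proj(K,M,w(p))-[300,150]+.5)*3.9;cv2.circle(a,(int(u[0]),int(u[1])),2,(0,0,255),-1)
cv2.imwrite("pics/w6d.png",a)
```

```text
(no output)
```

View pics/w6d.png

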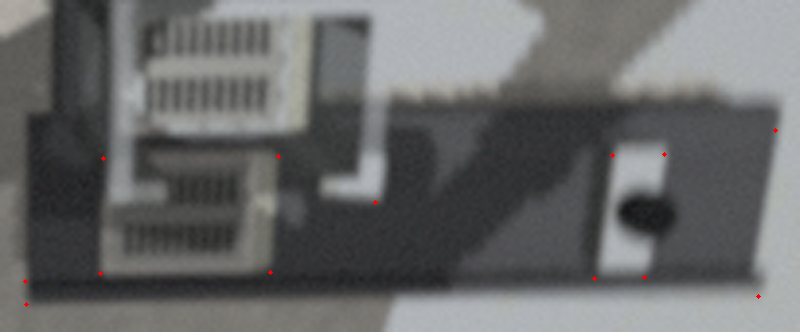

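```bash
python3 go.py 37 -61 27.5
```

```text
clock 8.4 now disp [ 35.1  -59.49 150.81] world target [ 620.44 -169.66   27.5 ]
delta_mm [ -1.89  -1.48 123.31] turn [ 0.    0.02 -1.15] F [ 0.61  0.16 -0.12]
```

Request:
{"fn": "play_rows", "kwargs": {
  "claw": -1,
  "moves": [
    {"delta_pos": [-0.002, -0.0015, 0.02], "turn": [0, 0, -0.9]},
    {"delta_pos": [-0.002, -0.0015, 0.055], "turn": [0, 0, -0.9]},
    {"delta_pos": [-0.002, -0.0015, 0.085], "turn": [0, 0, -0.9]},
    {"delta_pos": [-0.002, -0.0015, 0.105], "turn": [0, 0, -0.9]},
    {"delta_pos": [-0.002, -0.0015, 0.118], "turn": [0, 0, -0.9]},
    {"delta_pos": [-0.002, -0.0015, 0.123], "turn": [0, 0, -0.9]},
    {"delta_pos": [-0.002, -0.0015, 0.123], "turn": [0, 0, -0.9]}
  ]
}}

```text
clock: 9.1
ee_pos: [620.3, -169.9, 27.8]
ee_rot: [-0.127, 0.992, 0.0, -0.0]
contact_force: [0.3, -0.4, -0.3]
finger_gap: 0.4
```

```bash
python3 go.py 37 -45 27.5; python3 snap.py w7
python3 - <<'E'
from h import *
for n,(x0,x1,y0,y1) in {"scene":(160,320,170,290),"side":(210,330,150,240)}.items():
    f=fixed(n)[2][y0:y1,x0:x1,::-1];cv2.imwrite(f"pics/{n}7.png",cv2.resize(f,None,fx=5,fy=5,interpolation=cv2.INTER_CUBIC))
E
```

```text
clock 9.1 now disp [ 36.75 -61.19  27.83] world target [ 616.37 -154.19   27.5 ]
delta_mm [-0.2  16.19  0.33] turn [ 0.01 -0.   -0.17] F [ 0.35 -0.38 -0.3 ]
1.4285714285714286
```

View pics/w7c.png

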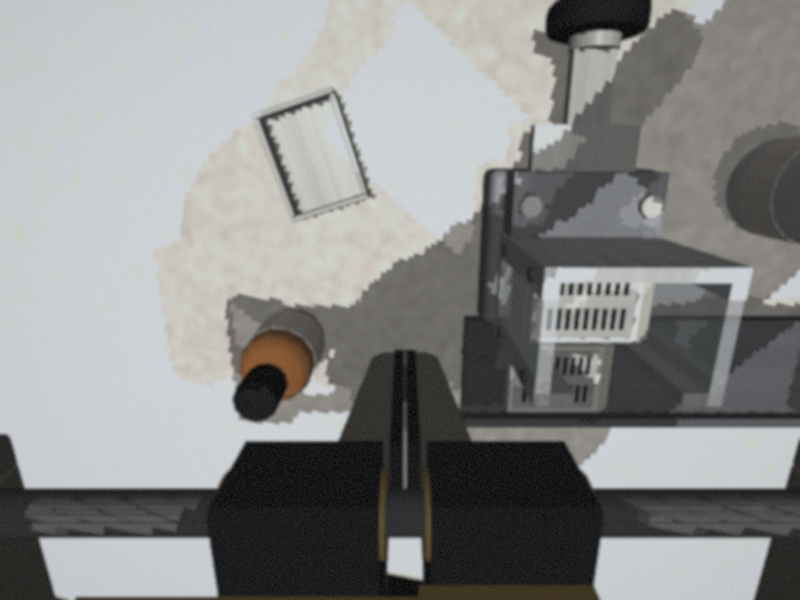

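View pics/scene7.png

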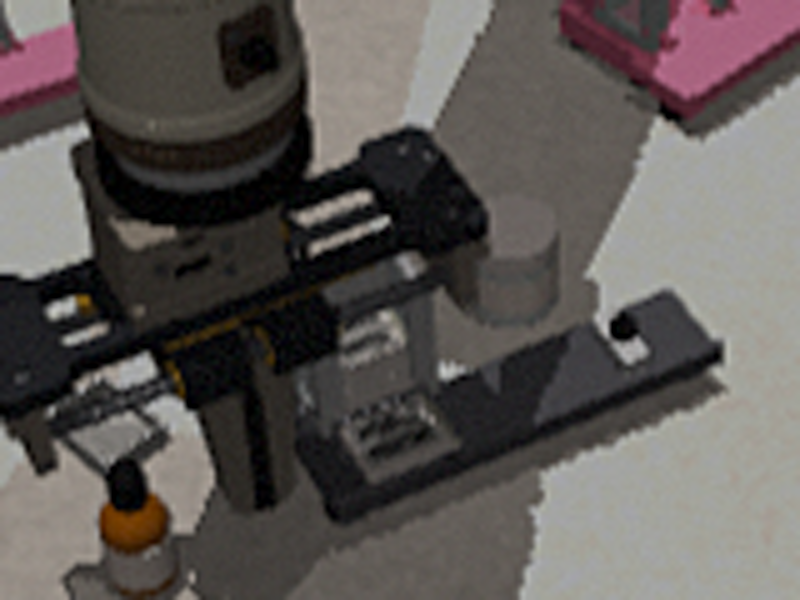

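View pics/side7.png

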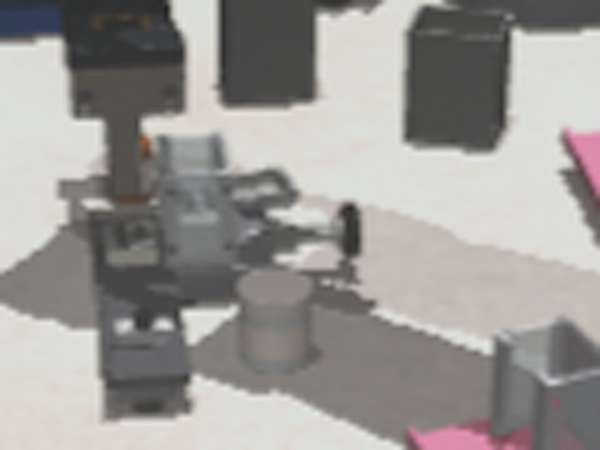

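Run:
```python
from go import *
K,M,f=fixed("side")
x0,x1,y0,y1=205,275,120,210
a=f[y0:y1,x0:x1,::-1].copy();a=cv2.resize(a,None,fx=6.6,fy=6.6,interpolation=cv2.INTER_CUBIC)
t=disp(ctrl.get_obs()["ee_pos"]);print(t)
for dx in (-20,0,20):
  for dz in (0,20,40,55,88):
    u=proj(K,M,w(t+np.array([dx,13,dz])));cv2.circle(a,tuple(int(v) for v in ((u-[x0,y0]+.5)*6.6)),2,(0,0,255) if dx==0 else (0,255,0),-1)
for q in [(20,26,82),(-20,26,82),(20,-26,82)]:
    u=proj(K,M,w(q));cv2.circle(a,tuple(int(v) for v in ((u-[x0,y0]+.5)*6.6)),2,(255,0,0),-1)
cv2.imwrite("pics/side7b.png",a)
K,M,f=fixed("scene")
x0,x1,y0,y1=180,280,200,280
a=f[y0:y1,x0:x1,::-1].copy();a=cv2.resize(a,None,fx=7.5,fy=7.5,interpolation=cv2.INTER_CUBIC)
a=cv2.convertScaleAbs(a,alpha=1.8)
cv2.imwrite("pics/scene7b.png",a)
```

```text
[ 37.54 -61.93  29.44]
```

View pics/side7b.png

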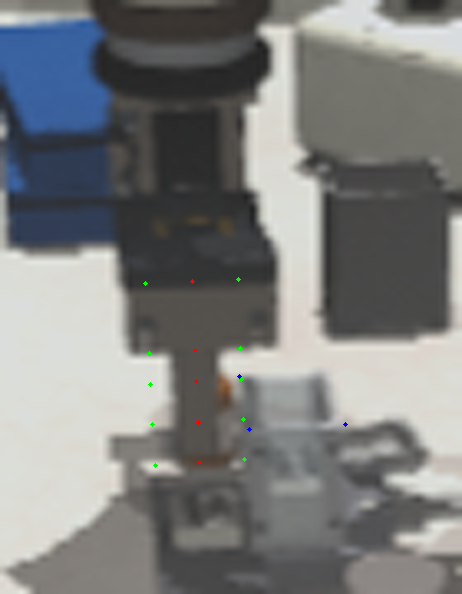

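View pics/scene7b.png

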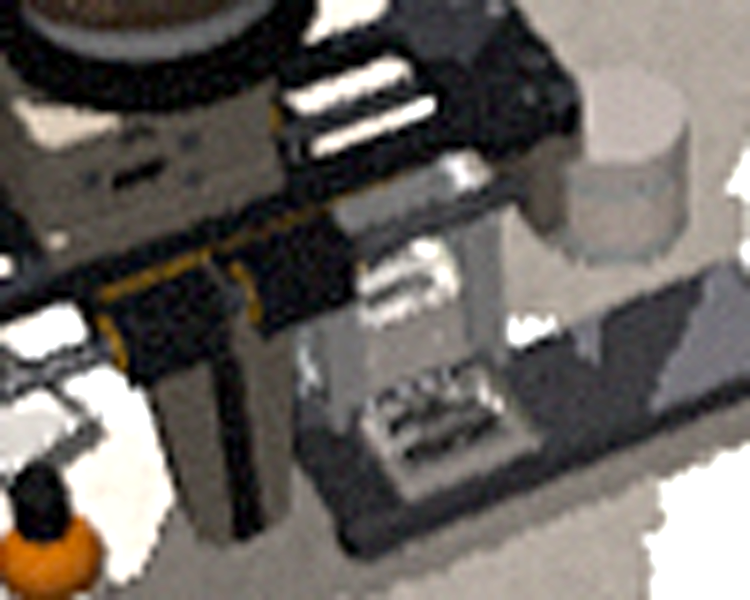

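I can't rule out the finger bracket, about 55 mm above the tips, brushing the magazine rim. I'll tilt the tool top 15° away from the magazine, about the ledge axis, before pushing.

Request:
{"fn": "play_rows", "kwargs": {
  "claw": -1,
  "moves": [
    {"delta_pos": [0, 0, -0.001], "turn": [0, 5, 0]},
    {"delta_pos": [0, 0, -0.001], "turn": [0, 10, 0]},
    {"delta_pos": [0, 0, -0.001], "turn": [0, 15, 0]},
    {"delta_pos": [0, 0, -0.001], "turn": [0, 15, 0]},
    {"delta_pos": [0, 0, -0.001], "turn": [0, 15, 0]}
  ]
}}

```text
clock: 9.85
ee_pos: [620.5, -169.8, 28.8]
ee_rot: [-0.126, 0.983, -0.017, -0.129]
contact_force: [-0.6, 0.1, -0.7]
finger_gap: 0.7
```

```bash
for i in 1 2 3; do python3 go.py 37 -45 28.5;done
python3 - <<'E'
from go import *
K,M,f=fixed("side")
x0,x1,y0,y1=205,275,120,210
a=f[y0:y1,x0:x1,::-1].copy();a=cv2.resize(a,None,fx=6.6,fy=6.6,interpolation=cv2.INTER_CUBIC)
cv2.imwrite("pics/side8.png",a)
print(disp(ctrl.get_obs()["ee_pos"]))
E
```

```text
clock 9.85 now disp [ 37.01 -61.16  28.85] world target [ 616.37 -154.19   28.5 ]
delta_mm [-0.05 16.16  0.34] turn [  0.01 -14.89  -0.09] F [-0.57  0.08 -0.7 ]
clock 9.85 now disp [ 37.01 -61.16  28.85] world target [ 616.37 -154.19   28.5 ]
delta_mm [-0.05 16.16  0.34] turn [  0.01 -14.89  -0.09] F [-0.57  0.08 -0.7 ]
clock 9.85 now disp [ 37.01 -61.16  28.85] world target [ 616.37 -154.19   28.5 ]
delta_mm [-0.05 16.16  0.34] turn [  0.01 -14.89  -0.09] F [-0.57  0.08 -0.7 ]
[ 36.54 -61.28  29.08]
```

View pics/side8.png

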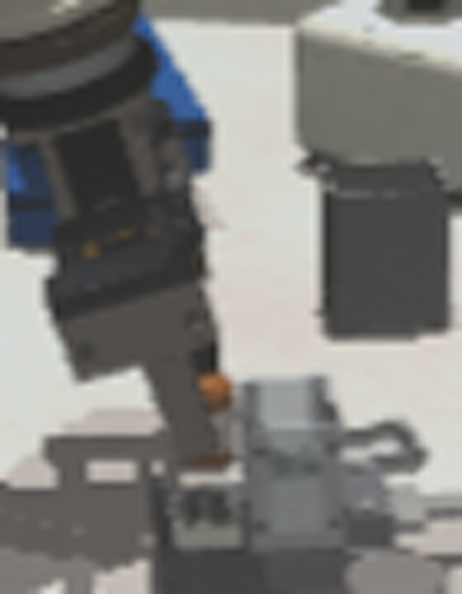

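Request:
{"fn": "play_rows", "kwargs": {
  "claw": -1,
  "moves": [
    {"delta_pos": [0, 0.006, 0], "turn": [0, 15, 0]},
    {"delta_pos": [0, 0.012, 0], "turn": [0, 0, 0]},
    {"delta_pos": [0, 0.017, 0], "turn": [0, 0, 0]},
    {"delta_pos": [0, 0.022, 0], "turn": [0, 0, 0]},
    {"delta_pos": [0, 0.027, 0], "turn": [0, 0, 0]},
    {"delta_pos": [0, 0.032, 0], "turn": [0, 0, 0]},
    {"delta_pos": [0, 0.037, 0], "turn": [0, 0, 0]},
    {"delta_pos": [0, 0.042, 0], "turn": [0, 0, 0]}
  ]
}}

```text
clock: 10.7
ee_pos: [609.5, -128.6, 29.5]
ee_rot: [-0.126, 0.983, -0.017, -0.129]
contact_force: [0.5, -0.5, 0.4]
finger_gap: 0.7
```

```bash
python3 go.py 37 40 28.5; python3 snap.py w9
python3 - <<'E'
from h import *
for n,(x0,x1,y0,y1) in {"scene":(160,320,170,290),"side":(210,330,150,240)}.items():
    f=fixed(n)[2][y0:y1,x0:x1,::-1];cv2.imwrite(f"pics/{n}9.png",cv2.convertScaleAbs(cv2.resize(f,None,fx=5,fy=5,interpolation=cv2.INTER_CUBIC),alpha=1.4))
E
```

```text
clock 10.7 now disp [ 36.89 -18.56  29.49] world target [594.73 -71.99  28.5 ]
delta_mm [-0.26 58.56  0.94] turn [ -0.   -14.95  -0.1 ] F [ 0.47 -0.47  0.43]
1.4285714285714286
```

View pics/scene9.png

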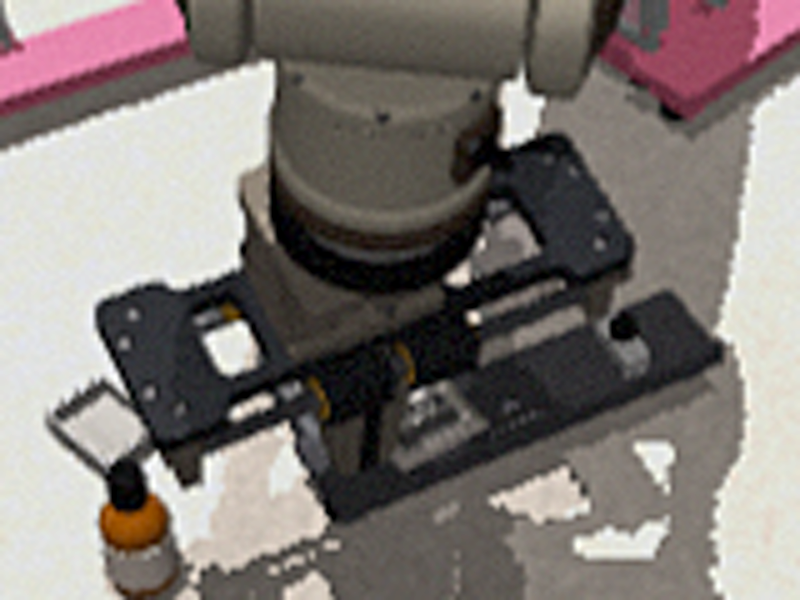

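View pics/w9c.png

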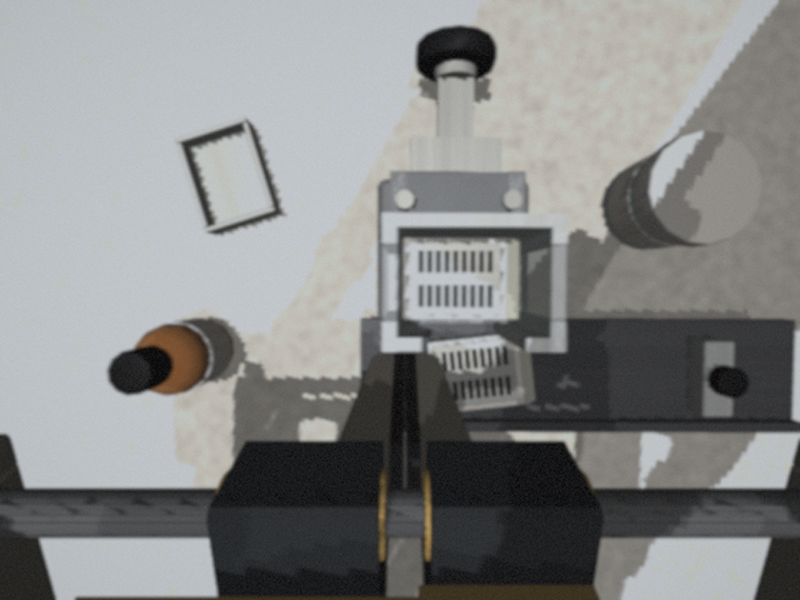

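Run:
```python
import cv2
a=cv2.imread("pics/w9.png")[210:310,240:400];cv2.imwrite("pics/w9d.png",cv2.convertScaleAbs(cv2.resize(a,None,fx=5,fy=5,interpolation=cv2.INTER_CUBIC),alpha=1.5))
```

```text
(no output)
```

View pics/w9d.png

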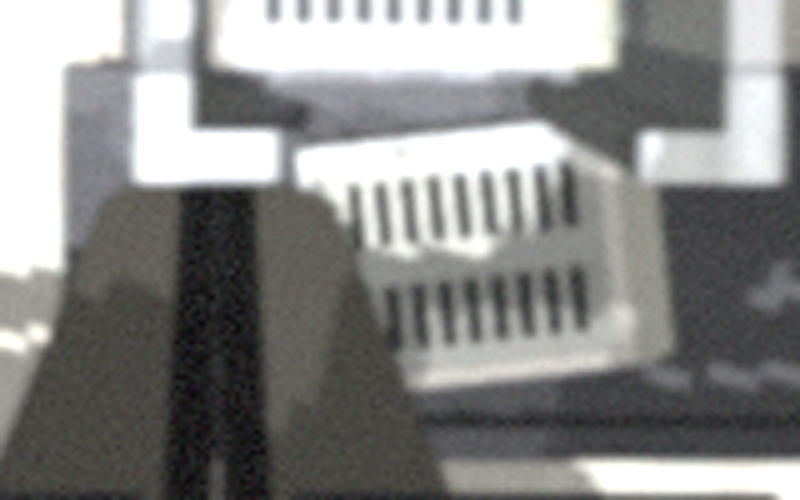

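Run:
```python
from go import *
import pickle
K,M=pickle.load(open("w9.pkl","rb"))
def g(u,v,z): return disp(onplane(K,M,(240+(u+.5)/5-.5,210+(v+.5)/5-.5),z))
print("TL",g(297,150,31),"TR",g(545,122,31),"BR",g(635,350,31))
print("slots row1 L",g(355,180,31),"R",g(570,160,31),"row2",g(395,285,31),g(578,268,31))
print("foot",g(660,180,27),g(675,355,27))
print("ctrl: jamb",g(280,185,82),g(640,185,82), "stopc",disp(onplane(K,M,(705/1.4286,340/1.4286),34)),disp(onplane(K,M,(703/1.4286,415/1.4286),34)))
print("ledge",g(65,65,24),"lip",disp(onplane(K,M,(798/1.4286,422/1.4286),24)))
```

```text
TL [23.96 -9.86 31.  ] TR [20.81 18.23 31.  ] BR [46.87 28.63 31.  ]
slots row1 L [27.39 -3.28 31.  ] R [25.14 21.09 31.  ] row2 [39.39  1.29 31.  ] [37.46 22.08 31.  ]
foot [28.02 32.39 27.  ] [48.48 34.32 27.  ]
ctrl: jamb [ 20.19 -13.74  82.  ] [20.23 15.84 82.  ] stopc [22.8 98.4 34. ] [52.35 98.27 34.  ]
ledge [ 14.82 -36.77  24.  ] lip [ 58.21 144.11  24.  ]
```

```bash
cat > go3.py <<'E'
from go import *
x,y,z,tilt,yaw=[float(a) for a in sys.argv[1:6]]
o=ctrl.get_obs();Rt=R.from_quat(o["ee_rot"]);X=w([x,y,z])
c,s=-np.cos(P[2]),-np.sin(P[2])
G=R.from_matrix(np.array([[c,s,0],[s,-c,0],[0,0,-1]]))
T=R.from_euler('z',-yaw,degrees=True)*G*R.from_euler('y',tilt,degrees=True)
print("clock",o["clock"],"now",disp(o["ee_pos"]),"F",o["contact_force"])
print("delta",Rt.inv().apply(X-o["ee_pos"]),"turn",(Rt.inv()*T).as_rotvec(degrees=True))
E
python3 go3.py 36 -24 27.8 7 2
```

```text
clock 10.85 now [ 36.91 -18.67  29.18] F [ 0.81 -0.12 -0.38]
delta [ 0.51 -5.33  1.56] turn [-0.37 -7.98  1.89]
```

Request:
{"fn": "play_rows", "kwargs": {
  "claw": -1,
  "moves": [
    {"delta_pos": [0, -0.005, 0], "turn": [0, 0, 0]},
    {"delta_pos": [0, -0.0053, 0], "turn": [-0.2, -4, 1]},
    {"delta_pos": [0.0005, -0.0053, 0.001], "turn": [-0.4, -8, 1.9]},
    {"delta_pos": [0.0005, -0.0053, 0.0016], "turn": [-0.4, -8, 1.9]},
    {"delta_pos": [0.0005, -0.0053, 0.0016], "turn": [-0.4, -8, 1.9]}
  ]
}}

```text
clock: 11.35
ee_pos: [609.8, -135.2, 27.6]
ee_rot: [-0.11, 0.992, -0.007, -0.061]
contact_force: [-0.8, 1.0, 0.8]
finger_gap: 0.3
```

```bash
python3 go3.py 36 0 27.8 7 2
```

```text
clock 11.35 now [ 35.45 -24.94  27.57] F [-0.75  0.99  0.84]
delta [ 0.39 24.95 -0.17] turn [ 0.04 -0.08 -0.08]
```

Request:
{"fn": "play_rows", "kwargs": {
  "claw": -1,
  "moves": [
    {"delta_pos": [0, 0.003, 0], "turn": [0, 0, 0]},
    {"delta_pos": [0, 0.006, 0], "turn": [0, 0, 0]},
    {"delta_pos": [0, 0.009, 0], "turn": [0, 0, 0]},
    {"delta_pos": [0, 0.012, 0], "turn": [0, 0, 0]},
    {"delta_pos": [0, 0.015, 0], "turn": [0, 0, 0]},
    {"delta_pos": [0, 0.018, 0], "turn": [0, 0, 0]}
  ]
}}

```text
clock: 11.95
ee_pos: [606.0, -116.7, 27.5]
ee_rot: [-0.11, 0.992, -0.006, -0.061]
contact_force: [0.1, -0.3, -0.6]
finger_gap: 0.5
```

```bash
python3 go3.py 36 40 27.8 7 2; python3 snap.py w10 220 420 190 310
```

```text
clock 11.95 now [36.51 -6.11 27.47] F [ 0.14 -0.34 -0.57]
delta [ 2.18 46.07 -0.04] turn [ 0.04 -0.01 -0.04]
4.0
```

View pics/w10c.png

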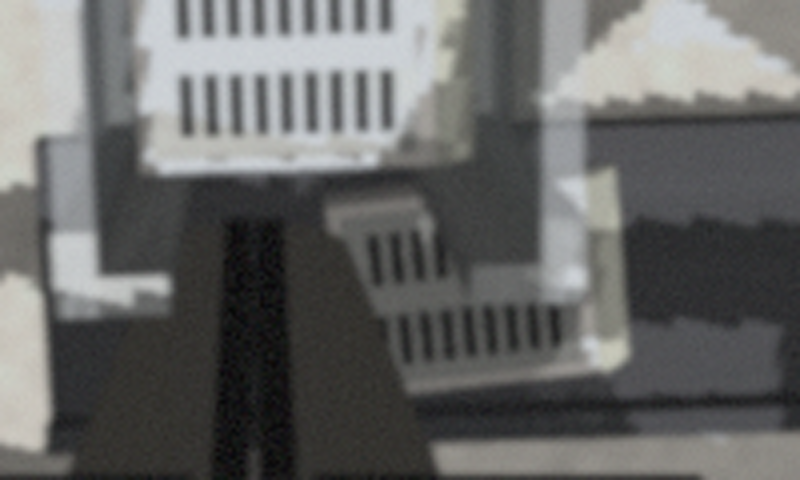

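Run:
```python
from go import *
import pickle
K,M=pickle.load(open("w10.pkl","rb"))
def g(u,v,z): return disp(onplane(K,M,(220+(u+.5)/4-.5,190+(v+.5)/4-.5),z))
a,b=g(400,338,31),g(558,327,31);print(a,b,np.degrees(np.arctan2(b[0]-a[0],b[1]-a[1])))
a,b=g(385,160,45),g(180,160,45)
a,b=g(617,170,27),g(628,360,27);print("foot",a,b,np.degrees(np.arctan2(b[1]-a[1],b[0]-a[0])))
print("TL",g(328,210,31))
a,b=g(52,420,24),g(790,398,24);print("lip base",a,b,np.degrees(np.arctan2(b[0]-a[0],b[1]-a[1])))
```

```text
[43.48 13.98 31.  ] [42.64 36.31 31.  ] -2.167160563257538
foot [21.14 45.45 27.  ] [49.59 47.42 27.  ] 3.9569404888612763
TL [24.4   4.27 31.  ]
lip base [ 57.24 -37.24  24.  ] [57.66 72.4  24.  ] 0.21564712411851547
```

```bash
python3 go3.py 36.5 14 27.6 7 4
```

```text
clock 12.0 now [36.48 -5.7  27.43] F [-0.11  0.28 -0.09]
delta [ 0.7  19.68 -0.06] turn [-0.19 -0.02  1.95]
```

Request:
{"fn": "play_rows", "kwargs": {
  "claw": -1,
  "moves": [
    {"delta_pos": [0, 0.003, 0], "turn": [-0.2, 0, 2]},
    {"delta_pos": [0, 0.006, 0], "turn": [-0.2, 0, 2]},
    {"delta_pos": [0, 0.009, 0], "turn": [-0.2, 0, 2]},
    {"delta_pos": [0.0003, 0.012, 0], "turn": [-0.2, 0, 2]},
    {"delta_pos": [0.0005, 0.016, 0], "turn": [-0.2, 0, 2]},
    {"delta_pos": [0.0007, 0.02, 0], "turn": [-0.2, 0, 2]}
  ]
}}

```text
clock: 12.6
ee_pos: [600.9, -97.4, 27.6]
ee_rot: [-0.093, 0.994, -0.006, -0.061]
contact_force: [0.1, -0.6, 0.2]
finger_gap: 0.2
```

```bash
python3 go3.py 36 40 27.6 7 2; python3 snap.py w11 220 420 190 310
```

```text
clock 12.6 now [36.46 13.87 27.58] F [ 0.13 -0.6   0.22]
delta [ 2.29 26.03  0.25] turn [ 0.24 -0.   -2.05]
4.0
```

View pics/w11c.png

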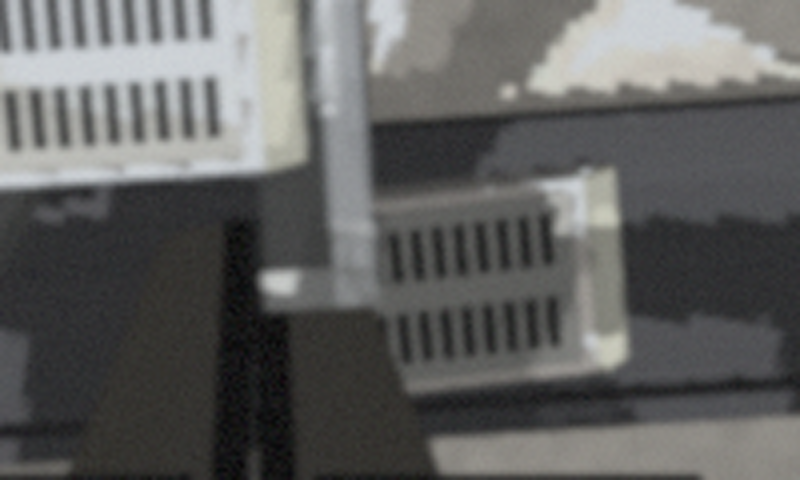

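Request:
{"fn": "play_rows", "kwargs": {
  "claw": -1,
  "moves": [
    {"delta_pos": [0.0003, 0.004, 0], "turn": [0.1, 0, -1]},
    {"delta_pos": [0.0006, 0.008, 0], "turn": [0.2, 0, -2]},
    {"delta_pos": [0.001, 0.012, 0], "turn": [0.2, 0, -2]},
    {"delta_pos": [0.0013, 0.016, 0], "turn": [0.2, 0, -2]},
    {"delta_pos": [0.0016, 0.02, 0], "turn": [0.2, 0, -2]},
    {"delta_pos": [0.002, 0.024, 0], "turn": [0.2, 0, -2]}
  ]
}}

```text
clock: 13.25
ee_pos: [594.5, -74.2, 27.8]
ee_rot: [-0.11, 0.992, -0.006, -0.061]
contact_force: [-0.5, 0.3, -0.4]
finger_gap: 0.4
```

```bash
python3 go3.py 36.5 44 27.6 7 2; python3 snap.py w12 220 440 170 310
```

```text
clock 13.25 now [36.21 37.95 27.82] F [-0.45  0.3  -0.4 ]
delta [-0.1   6.05  0.21] turn [ 0.04 -0.   -0.06]
3.6363636363636362
```

View pics/w12c.png

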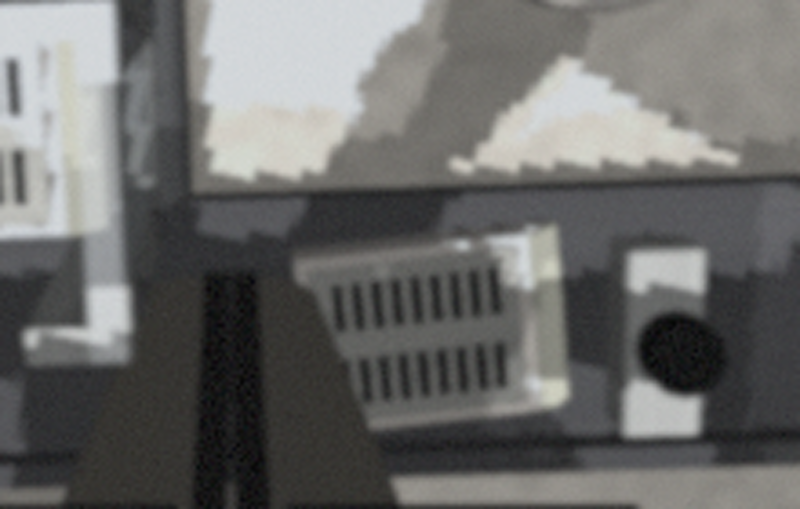

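Run:
```python
from go import *
import pickle
K,M=pickle.load(open("w12.pkl","rb"))
k=3.636
def g(u,v,z): return disp(onplane(K,M,(220+(u+.5)/k-.5,170+(v+.5)/k-.5),z))
print("foot",g(558,228,27),g(569,395,27),"stop top near edge",g(628,250,34),g(624,436,34),"far",g(707,250,34))
a,b=g(300,258,31),g(530,233,31);print(a,b,np.degrees(np.arctan2(b[0]-a[0],b[1]-a[1])))
```

```text
foot [21.05 89.18 27.  ] [48.6  91.28 27.  ] stop top near edge [23.   97.82 34.  ] [52.7  97.88 34.  ] far [ 23.42 109.69  34.  ]
[23.33 48.67 31.  ] [20.64 83.83 31.  ] -4.376052179785066
```

```bash
python3 go3.py 36 46 27.8 7 7
```

```text
clock 13.3 now [36.16 38.57 27.77] F [-1.15  0.45  0.12]
delta [0.43 7.42 0.03] turn [-0.55 -0.01  4.93]
```

Request:
{"fn": "play_rows", "kwargs": {
  "claw": -1,
  "moves": [
    {"delta_pos": [0, 0.0, 0], "turn": [-0.3, 0, 2.5]},
    {"delta_pos": [0, 0.001, 0], "turn": [-0.6, 0, 5]},
    {"delta_pos": [0, 0.0025, 0], "turn": [-0.6, 0, 5]},
    {"delta_pos": [0, 0.004, 0], "turn": [-0.6, 0, 5]},
    {"delta_pos": [0, 0.0055, 0], "turn": [-0.6, 0, 5]},
    {"delta_pos": [0, 0.0065, 0], "turn": [-0.6, 0, 5]}
  ]
}}

```text
clock: 13.9
ee_pos: [593.1, -68.0, 27.8]
ee_rot: [-0.067, 0.996, -0.004, -0.061]
contact_force: [0.2, -0.2, 0.4]
finger_gap: 0.7
```

```bash
python3 go3.py 36 46 27.8 7 7; python3 snap.py w13 220 440 170 310
```

```text
clock 13.9 now [36.46 44.31 27.84] F [ 0.22 -0.17  0.35]
delta [0.65 1.62 0.12] turn [ 0.03 -0.   -0.06]
3.6363636363636362
```

View pics/w13c.png

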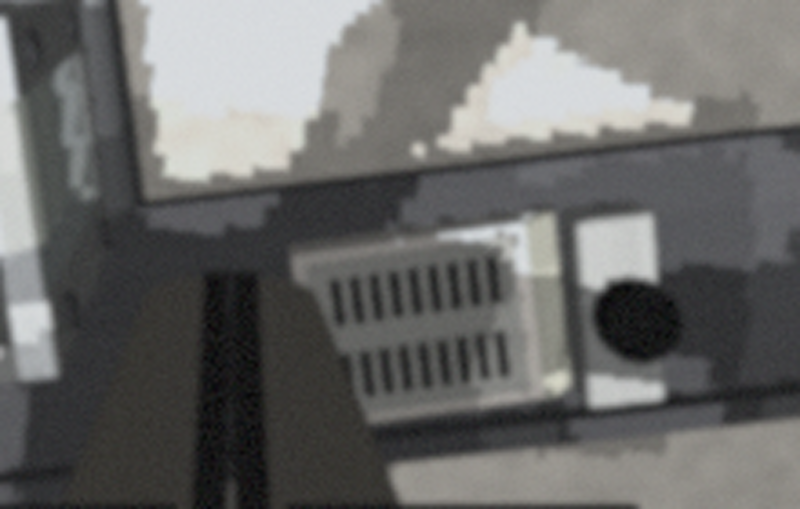

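Now square with the ledge and almost against the stop. I'll push the last millimetres and watch the force.

Request:
{"fn": "play_rows", "kwargs": {
  "claw": -1,
  "moves": [
    {"delta_pos": [0, 0.001, 0], "turn": [0, 0, 0]},
    {"delta_pos": [0, 0.002, 0], "turn": [0, 0, 0]},
    {"delta_pos": [0, 0.002, 0], "turn": [0, 0, 0]}
  ]
}}

```text
clock: 14.25
ee_pos: [593.0, -66.6, 28.0]
ee_rot: [-0.067, 0.996, -0.004, -0.061]
contact_force: [-1.4, -1.8, 1.1]
finger_gap: 0.6
```

```bash
python3 go3.py 36 46 27.8 7 7; python3 snap.py w14 220 440 170 310
python3 - <<'E'
from go import *
import pickle
K,M=pickle.load(open("w13.pkl","rb"))
k=3.636
def g(u,v,z): return disp(onplane(K,M,(220+(u+.5)/k-.5,170+(v+.5)/k-.5),z))
print("w13 foot",g(556,215,27),g(570,385,27),"stop top near edge",g(577,220,34),g(588,408,34))
E
```

```text
clock 14.25 now [36.68 45.69 27.97] F [-1.4  -1.79  1.07]
delta [0.68 0.23 0.26] turn [-0.02  0.   -0.09]
3.6363636363636362
w13 foot [23.75 96.45 27.  ] [51.83 96.58 27.  ] stop top near edge [22.99 97.77 34.  ] [52.9  97.31 34.  ]
```

View pics/w14c.png

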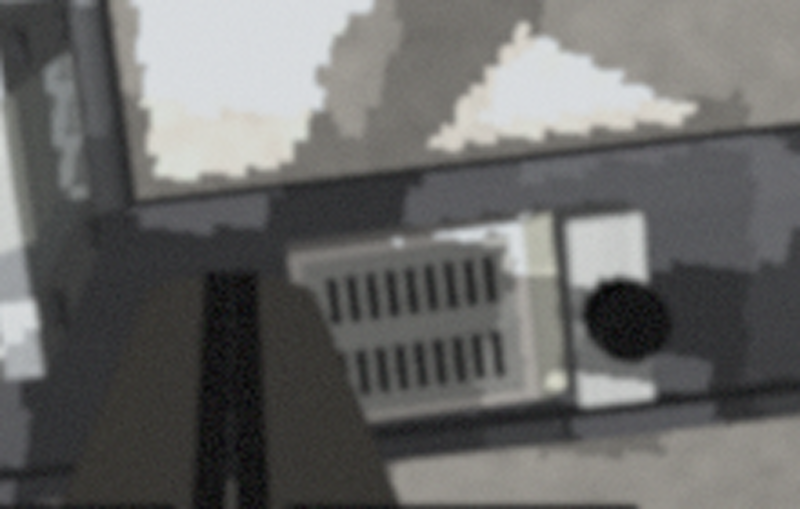

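Request:
{"fn": "play_rows", "kwargs": {
  "claw": -1,
  "moves": [
    {"delta_pos": [0, 0.001, 0], "turn": [0, 0, 0]},
    {"delta_pos": [0, 0.001, 0], "turn": [0, 0, 0]}
  ]
}}

```text
clock: 14.5
ee_pos: [593.1, -66.0, 28.2]
ee_rot: [-0.067, 0.996, -0.005, -0.061]
contact_force: [0.6, -4.6, 0.9]
finger_gap: 0.3
```

Request:
{"fn": "play_rows", "kwargs": {
  "claw": -1,
  "moves": [
    {"delta_pos": [0, -0.003, 0], "turn": [0, 0, 0]},
    {"delta_pos": [0, -0.008, 0], "turn": [0, 0, 0]},
    {"delta_pos": [0, -0.014, 0], "turn": [0, 0, 0]},
    {"delta_pos": [0, -0.016, -0.02], "turn": [0, 0, 0]},
    {"delta_pos": [0, -0.016, -0.05], "turn": [0, 0, 0]},
    {"delta_pos": [0, -0.016, -0.09], "turn": [0, 0, 0]},
    {"delta_pos": [0, -0.016, -0.12], "turn": [0, 0, 0]},
    {"delta_pos": [0, -0.016, -0.12], "turn": [0, 0, 0]}
  ]
}}

```text
clock: 15.3
ee_pos: [612.9, -80.2, 152.5]
ee_rot: [-0.067, 0.996, -0.005, -0.056]
contact_force: [0.8, 0.2, 0.1]
finger_gap: 0.4
```

```bash
python3 go3.py 36 46 27.8 7 7; python3 snap.py w15
python3 - <<'E'
from h import *
for n,(x0,x1,y0,y1) in {"scene":(160,320,170,290),"side":(210,330,150,240)}.items():
    f=fixed(n)[2][y0:y1,x0:x1,::-1];cv2.imwrite(f"pics/{n}15.png",cv2.convertScaleAbs(cv2.resize(f,None,fx=5,fy=5,interpolation=cv2.INTER_CUBIC),alpha=1.3))
E
```

```text
clock 15.3 now [ 52.5   27.45 152.48] F [0.75 0.21 0.11]
delta [  4.48  16.79 125.94] turn [-0.18  0.52 -0.12]
1.4285714285714286
```

View pics/w15c.png

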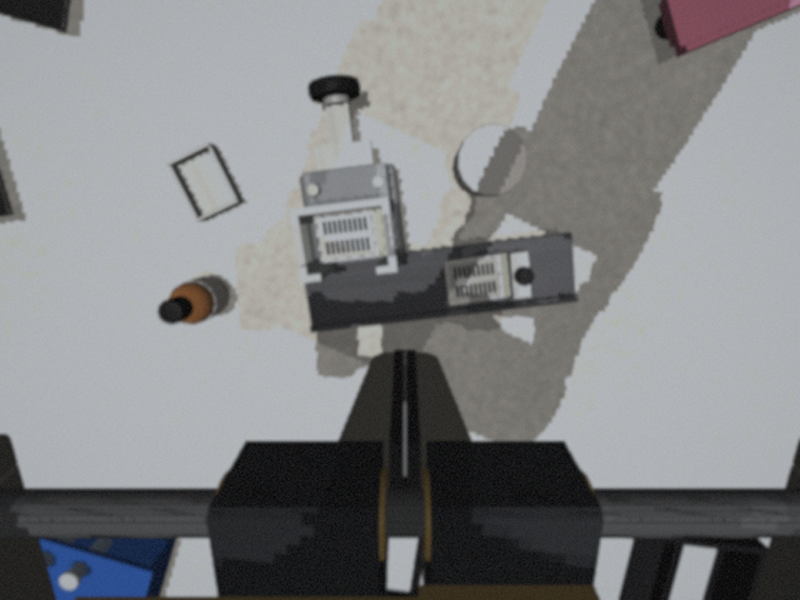

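View pics/side15.png

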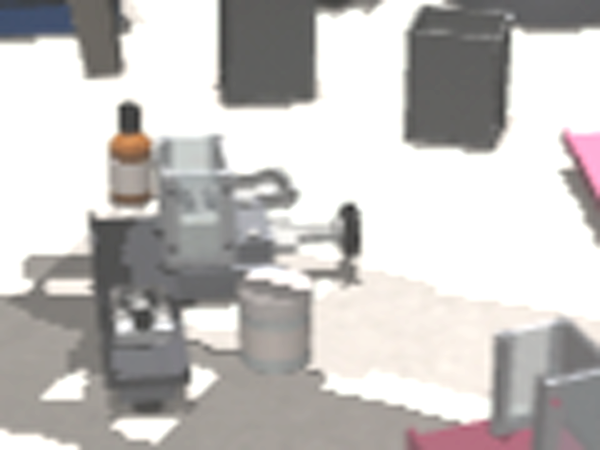

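Run:
```python
import cv2
a=cv2.imread("pics/w15.png")[150:235,290:410];cv2.imwrite("pics/w15d.png",cv2.convertScaleAbs(cv2.resize(a,None,fx=6,fy=6,interpolation=cv2.INTER_CUBIC),alpha=1.4))
```

View pics/w15d.png

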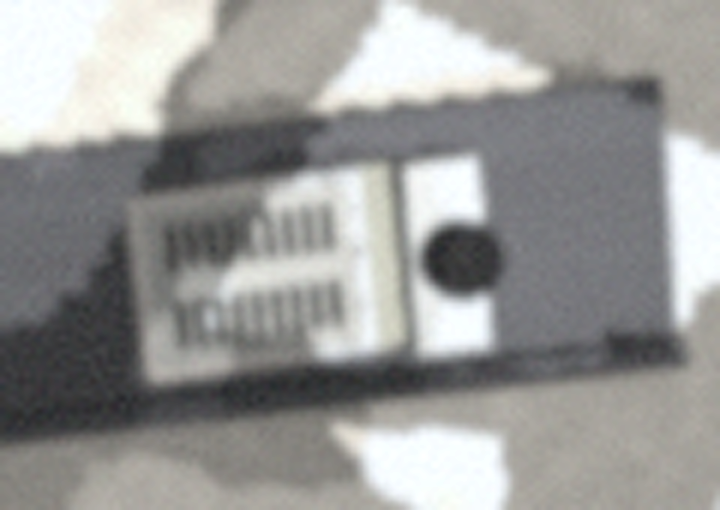

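```bash
python3 -c "
from plant import ctrl
print(ctrl.finish_job())"
```

```text
the job is handed in; nothing more can be done
None
```

I pressed the plunger home once and let it spring back. One cassette came out, and I pushed it along the ledge with the shut fingertips until it met the end stop. I backed off and handed in at about 15 s; the system gave no verdict.

- **Plunger:** the arm travelled about 40 mm, then stopped with the force at about 18 N, so it reached its hard stop. After release the images showed the knob fully out.
- **Cassette against the stop:** the force rose to about 4.6 N as the cassette met the stop. After I backed off, the last picture showed it flat and square on the ledge. The dark line between it and the stop is about 2 mm at most.
- **Other items:** the four remaining cassettes look flat in the magazine. The pot, mould, bottle and jars look unmoved by eye. I did not re-check the forceps and tip box, but the arm never went near them. I did not measure cassette 2's height.
- **Along the way:** the cassette turned about 5° at first because I had tilted the tool 15° to clear the magazine. I cut the tilt to 7° and turned the fingers slightly, which squared it up before the stop.
- **Disagreement between views:** the wrist camera's two views of the dispenser differed by about 2 mm, which is within the stated calibration.

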